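Index the fixture and tuck the dispenser faceplate under its hood

ROBOT

A 6-joint arm with a two-finger parallel gripper is mounted at the origin on the work surface. World frame = base frame: x ahead of the robot, y to its left, z up, the work surface at z = 0. Lengths are in m, angles in rad, forces in N, time in s.
With the tool pointing down it reaches from about 0.35 to 0.8 m from the base axis. Payload 7.3 kg.
Tool frame: the origin (TCP) lies at the very end of the fingers, on their centre line; the grasp point (between the pads) lies tcp_to_grasp behind it (tcp_to_grasp is the distance from the TCP to the grasp point, in m); z points along the fingers, y is the direction in which the jaws open and shut (so a half turn about z gives the same grasp; the last joint's range is limited). The gripper opens to 85 mm and grips with 20 to 120 N. Pads are 22 mm wide; open, the fingers measure 114 mm over their backs; the gripper's body (76 mm by 85 mm) begins 54 mm behind the grasp point. The pads swing forward as they close: fully open they stand 13 mm farther back than shut.
Start: joints at [1.018, 0.342, 1.524, -0, 1.275, -0.146], TCP at [0.208, 0.482, 0.201] pointing down, gripper open.
Joint ranges: [-2.53, 2.53], [-0.77, 2.02], [0.04, 2.7], [-1, 4.14], [0.28, 2.66], [-3.11, 3.11]. Speed limits (rad/s): [2.57, 2.57, 3.14, 3.14, 3.14, 3.14].

INTERFACE

Orientations are given as a rotation vector (axis times angle).
In Python, from plant import state, grab_frame, sign_off, tcp_to_grasp gives the robot as it stands. The module is installed in compiled form; this text tells all that it offers.
- The arm moves only by the shell command python3 -m creep 'ROWS' [FORCE]. ROWS is JSON, a list of rows, each an object of numbers: "rx", "ry", "rz": the turn, a rotation vector about the tool's x, y, z in degrees; "x", "y", "z": the shift along the tool's x, y, z in mm; "jaw": the opening, from 0 (shut) to 1 (fully open). In form: [{"rx": .., "ry": .., "rz": .., "x": .., "y": .., "z": .., "jaw": ..}, ...]. A call has 1 to 5 rows; each row shifts and turns the commanded pose from where the row before left it, along the tool's axes as they then stand; what a row does not reach is not made up. A row lasts 1/8 s, in which the tool goes at most 62.5 mm and 10.7 degrees, less where a joint would pass 70% of its speed; a pose out of reach is approached as far as the arm can. A call with a gripper value outside its range is refused whole. The fingers move at their own pace and stop on an object; FORCE is the grip in N (left out, the last holds). Time passes only in rows, so rows that do not move let the fingers close. It gives the time, the measured TCP pose, the force and the opening at its end, in the units of the state.
- state(): the state, without advancing time (a new reading comes with each control period).
- grab_frame(name): name is "scene" or "top" or "wrist"; returns a dict with "frame" (480x640x3 uint8, blue, green, red), "fx", "fy", "cx", "cy" (pixels), "dist_coeffs" ([k1, k2, p1, p2, k3] as OpenCV has them; the pictures are not rectified), "R" (3x3) and "t" (3): a world point X has camera coordinates R X + t. Camera axes: x right, y down, z forward; pixel columns grow to the right and rows downward; lengths in m; the calibration is good to about 2 mm. A picture is of the moment at which its call begins. There is no depth.
- sign_off(): hands the job in, once; it reports no verdict.
The state is a dict: "time_s": time; "q": joint angles; "dq": joint speeds; "effort": joint torques, N m; "tcp_pos": TCP position; "ee_rot": TCP orientation; "ft_force": force on the tool from outside, world axes, zero at the start; "torque": the same for the moment, N m; "grip_width": finger opening in m.
Only numpy, scipy, OpenCV 4.12 (cv2) and the standard library are available. Lean on these libraries where they do the work, as an engineer would, in place of code of your own. Each camera call takes 0.05 s, during which the arm holds its last target.

TASK

Swing the turntable clockwise (seen from above) until it clicks into its detent, so that the open end of the napkin dispenser faces you. Then take the loose metal faceplate with the black pull bar, tuck its rear edge (the one by the slot) under the lip of the smoked hood without lifting the hood, slide it squarely all the way back and press it down flush on its seat against the spring. Finish while still holding it pressed flat - do not let go - and leave the napkin pack, mug and screwdriver where they are.

Things in the scene. Friction and masses are not known exactly. Their poses are not given: they have to be found in the camera images.
- turntable (a joint): turntable angle, rad, counter-clockwise from above positive. Starts 0.9 to 1.6; turn it clockwise to 0, where a spring plunger drops between two steel lugs on the rim. Entering (from 0.12) takes about 6 N at the handle; within 0.04 of 0 it centres itself when freed. Stop at -0.2. Elsewhere 1 N turns it and it stays where left.
- turntable_axis (a point): on the turntable's axis, level with the top of its aluminium disc (310 mm across, top 30 mm above the table); axes turn with the disc, z up. The napkin dispenser (220 mm along x, 130 mm along y) is fixed on the disc, centred: hood at +x, open end at -x. At joint 0 its +x points away from the robot, give or take 0.25 rad.
- handle (a point): on the centre line of the upright red round handle (26 mm diameter, its grip 12 to 62 mm above the disc), 42 mm above the disc's top, 130 mm from the axis on the disc's -y side. The dispenser's side wall stands 65 mm from the axis, 60 mm tall (96 mm beside the hood).
- seat (a point): where the faceplate's origin must end: on the flat seat in the dispenser's open end, 60 mm above the disc. x points towards the hood (the tuck-in direction), z up. A stop lies 2 mm past home in +x; cheeks leave 5 mm on each side of the plate under the hood; no rim stands above the seat elsewhere.
- lip (a point): middle of the lower front edge of the hood's lip when shut, 44.5 mm to +x of seat and 9 mm above the seat. The lip is 108 mm wide, flat for 20 mm, 3 mm thick; behind it the hood slopes up to 95 mm above the disc. When home the faceplate reaches 18 mm under the lip.
- hood (a joint): opening angle of the light smoked hood (120 g), hinged at its rear 100 mm behind the lip's edge: 0 shut, positive = lip raised, 0.01 rad is 1 mm at the lip. Only its weight keeps it shut.
- faceplate: loose aluminium faceplate, 125 mm along x, 104 mm along y, 4 mm thick, about 160 g; origin at the centre of its underside, z up. Rear edge at x = +62.5 mm; a slot 68 x 30 mm lies 22 mm ahead of it. A black upright pull bar stands at x = -15 mm: 12 mm thick along x, 50 mm along y, 4 to 34 mm above the underside. Lies flat on the table, bar up.
- napkin_pack: wrapped white pack of napkins with a green band, 130 x 130 x 60 mm, 300 g, origin under its centre; bystander.
- mug: white mug, 80 mm across, 90 mm tall, origin under its centre; bystander.
- screwdriver: screwdriver lying on the table, along its own x, some 200 mm long; bystander.
- follower_top (a point): centre of the top of the white sprung follower plate (70 x 76 mm) in the seat's opening, 15 mm to -x of seat. Free, it stands 6 mm above the seat; it yields straight down, 4 N at first and 7 N when flush, and lifts the faceplate again if that is let go.
- rear_edge (a point): middle of the faceplate's rear edge at its underside (x = +62.5 mm on the faceplate), the edge that goes under the hood's lip; the slot lies 22 mm from it.
There are look-alikes about, which are no part of the job. What is meant by the faceplate is not brown, and is the larger of those in its own colour.

How it is judged:
By the outcome, as a careful person would: the job done as asked, in the order asked, and still so for the second after the job is handed in, while the arm keeps its last pose, push and grip.
It also fails if it takes over 51 s, if anything falls off the work surface, if the arm or the gripper's body presses on something with over 40 N, if the wrist force passes 120 N, or if a joint passes its speed limit or range.

## Working session

There is one attempt and no reset: what is moved stays moved. The work goes in short steps, Python scripts to look and compute and a shell command to move; the robot and the scene stay as the last step left them, time stands still between calls to the robot, and variables do not carry over. Pictures are saved under pics/ and viewed, and the job is handed in when it is done.

```bash
mkdir -p pics
python3 - <<'E'
from plant import *
import cv2
print(state(),tcp_to_grasp)
for n in ["scene","top","wrist"]:
    g=grab_frame(n); cv2.imwrite(f"pics/a_{n}.png",g["frame"])
    print(n,{k:(v.tolist() if hasattr(v,'tolist') else v) for k,v in g.items() if k!="frame"})
E
```

```text
{'time_s': 0.0, 'q': array([ 1.01797287e+00,  3.42739078e-01,  1.52503830e+00, -8.84235012e-06,
        1.27542057e+00, -1.45979904e-01]), 'dq': array([-1.48189708e-03,  8.72038840e-05,  3.37662718e-05, -1.37870523e-03,
        1.38038707e-03,  6.32359687e-04]), 'effort': array([ 1.71449442e-04, -4.33671355e+01, -2.46018970e+01, -1.28877682e-04,
        7.57596572e-03,  2.82148534e-05]), 'tcp_pos': array([0.20747441, 0.48175771, 0.2002101 ]), 'ee_rot': array([-6.34556412e-01, -3.07628578e+00,  2.37337004e-03]), 'ft_force': array([ 0.22576301, -0.0825701 ,  0.13925691]), 'torque': array([0.03372019, 0.03671975, 0.04749848]), 'grip_width': 0.08532567247630897} 0.0187
scene {'fx': 462.9572512953142, 'fy': 462.9572512953142, 'cx': 320.5674458697582, 'cy': 237.06419142201545, 'dist_coeffs': [-0.11170398135576141, 0.0, 0.0, 0.0, 0.0], 'R': [[0.6804851877098729, 0.7325746758904517, -0.016560602388154225], [0.6117640434571842, -0.5804145998986351, -0.5374603681737139], [-0.4033418704280221, 0.3556026384442433, -0.8431263838186523]], 't': [-0.3407540542771269, -0.23632419275896818, 1.41967906
[... 193 characters left out ...]
0385339206, -0.9999044201692755, -0.013810190940569216], [-0.9900700079269155, 0.0012928195242823746, -0.14056922857181434], [0.14057364707322437, 0.013765142339348002, -0.9899745302809109]], 't': [0.025163193013378136, 0.5083710666672445, 1.3925452596697196]}
wrist {'fx': 365.80766483454414, 'fy': 365.80766483454414, 'cx': 324.7112303168545, 'cy': 240.99130360371547, 'dist_coeffs': [-0.03841463760590421, 0.0, 0.0, 0.0, 0.0], 'R': [[0.3962346102609982, 0.9181491987797444, -0.0004270965121168381], [0.8759679295249219, -0.37789149017186546, 0.2997969447801482], [0.2750969285090969, -0.11916404841982607, -0.9540029399792543]], 't': [-0.5243190996405982, -0.0375426056493934, 0.3807970941147774]}
```

View pics/a_scene.png

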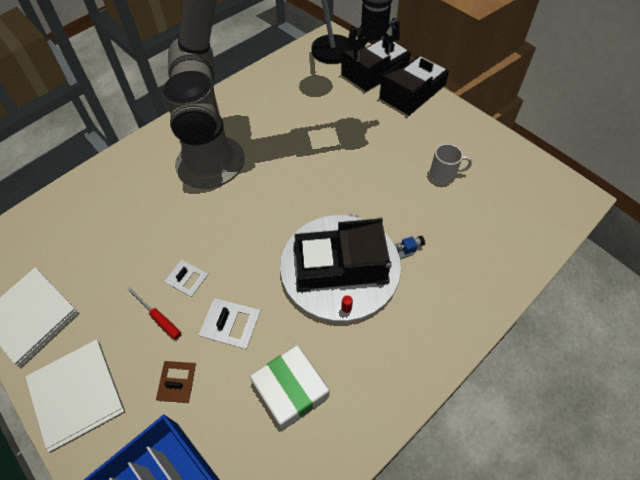

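View pics/a_top.png

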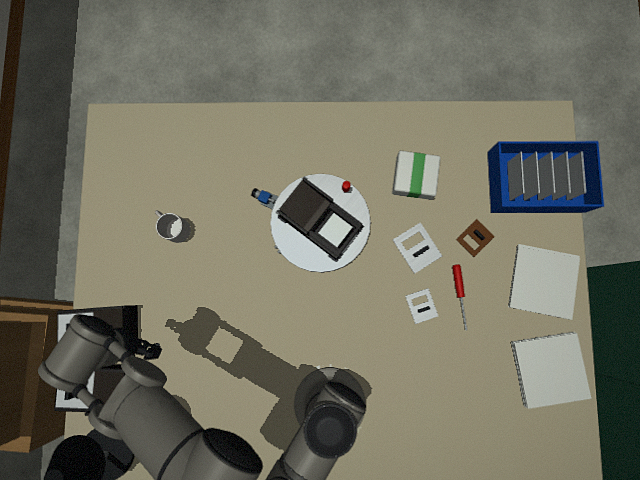

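View pics/a_wrist.png

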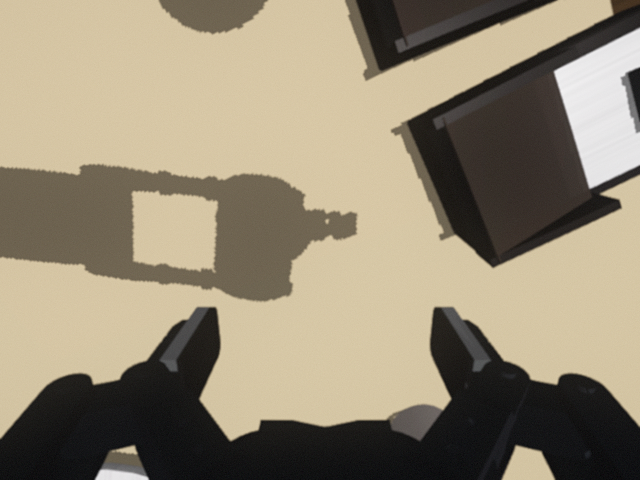

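```bash
cat > h.py <<'E'
from plant import *
import cv2, numpy as np
from scipy.spatial.transform import Rotation as Ro
def K(g): return np.array([[g['fx'],0,g['cx']],[0,g['fy'],g['cy']],[0,0,1.]])
def p2w(g,uv,z):
    u=cv2.undistortPoints(np.array([[uv]],float),K(g),np.array(g['dist_coeffs'],float))[0,0]
    R=np.array(g['R']);t=np.array(g['t']);d=R.T@np.array([u[0],u[1],1]);c=-R.T@t
    return c+d*(z-c[2])/d[2]
def w2p(g,X):
    R=np.array(g['R']);t=np.array(g['t'])
    return cv2.projectPoints(np.atleast_2d(np.array(X,float)),cv2.Rodrigues(R)[0],t,K(g),np.array(g['dist_coeffs'],float))[0][:,0]
def crop(g,x0,y0,w,h,s,name):
    c=g['frame'][y0:y0+h,x0:x0+w]; cv2.imwrite(name,cv2.resize(c,None,fx=s,fy=s,interpolation=cv2.INTER_CUBIC))
def st():
    s=state(); R=Ro.from_rotvec(s['ee_rot']).as_matrix()
    print('t %.2f'%s['time_s'],'tcp',(s['tcp_pos']*1000).round(1),'F',s['ft_force'].round(1),'w %.1f'%(s['grip_width']*1000)); print(R.round(3).tolist()); print('q',s['q'].round(3)); return s,R
E
python3 - <<'E'
from h import *
g=grab_frame("top"); crop(g,250,160,133,120,6,"pics/b1.png"); crop(g,380,210,100,75,8,"pics/b2.png")
st()
E
```

```text
t 0.20 tcp [207.6 482.  200.5] F [-0.5 -0.1 -0.8] w 85.5
[[-0.918, 0.396, -0.0], [0.396, 0.918, -0.001], [0.0, -0.001, -1.0]]
q [ 1.018  0.342  1.525  0.     1.275 -0.146]
```

View pics/b1.png

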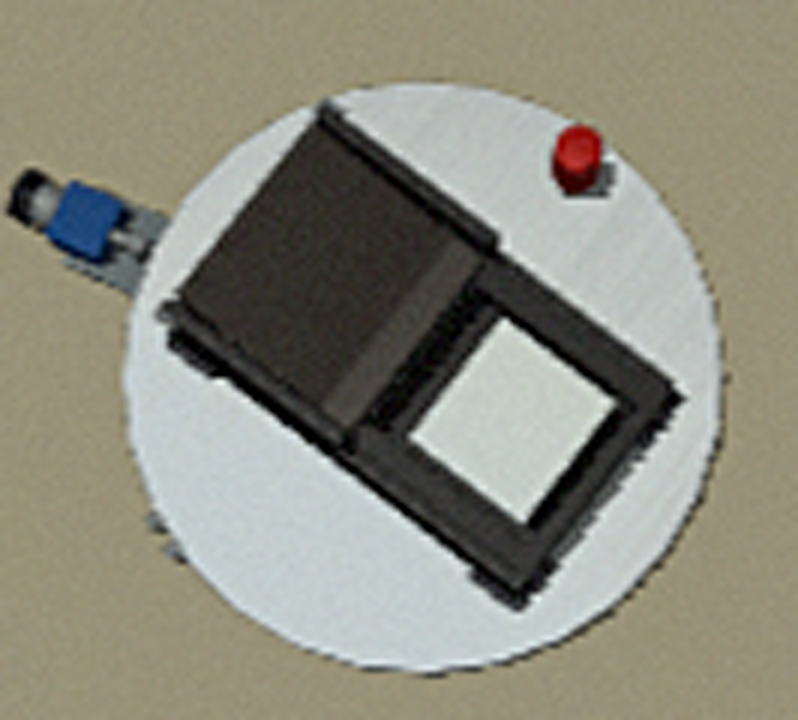

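View pics/b2.png

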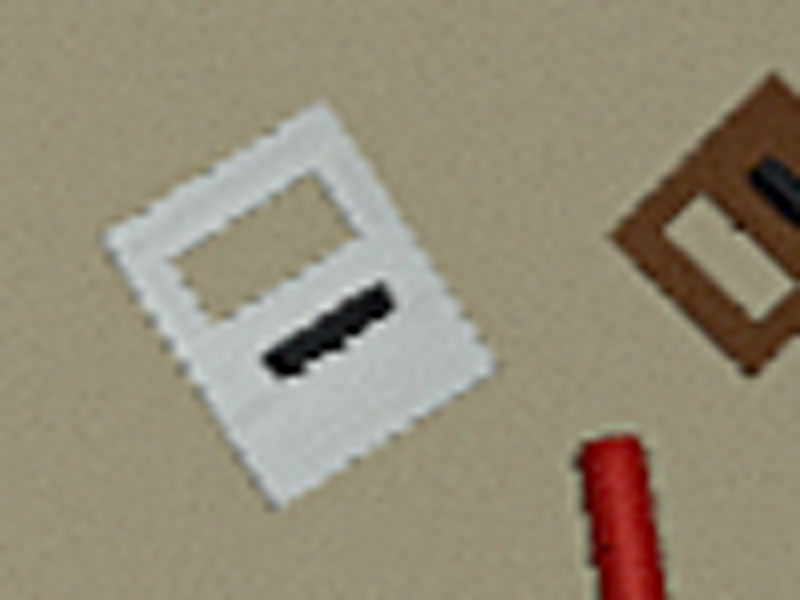

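Run:
```python
from h import *
g=grab_frame("top")
f=lambda p,o,s:(np.array(p)+0.5)/s-0.5+np.array(o)
P=lambda p,z,o=(250,160),s=6:(p2w(g,f(p,o,s),z)[:2]*1000).round(1)
print('disc',[P(p,.03) for p in [(125,378),(722,378),(423,82),(423,672)]])
e=[P(p,.03) for p in [(125,378),(722,378),(423,82),(423,672)]]
c=np.array([(e[2][0]+e[3][0])/2,(e[0][1]+e[1][1])/2]);print('axis',c)
h=P((580,143),.092);print('handle',h,np.linalg.norm(h-c),np.degrees(np.arctan2(*(h-c)[::-1])))
fo=[P(p,.096) for p in [(507,318),(617,403),(528,522),(410,435)]];print('fol',fo,np.mean(fo,0),np.mean(fo,0)-c, np.linalg.norm(np.mean(fo,0)-c),[np.linalg.norm(fo[i]-fo[i-1]) for i in range(4)])
for a,b in [(0,3),(1,2)]:
  d=fo[b]-fo[a];print(np.degrees(np.arctan2(d[1],d[0])))
for a,b in [(1,0),(2,3)]:
  d=fo[b]-fo[a];print('x dir',np.degrees(np.arctan2(d[1],d[0])))
l=P((165,537),.02);pl=P((150,235),.03)
for n,v in (('lug',l),('pl',pl)): print(n,v,np.degrees(np.arctan2(*(v-c)[::-1])),np.linalg.norm(v-c))
o=(380,210)
q=[P(p,.004,o,8) for p in [(322,102),(108,238),(278,508),(495,365)]]
print('plate',q,np.mean(q,0),[np.linalg.norm(q[i]-q[i-1]) for i in range(4)])
for a,b in [(3,0),(2,1)]:
  d=q[b]-q[a];print('x dir',np.degrees(np.arctan2(d[1],d[0])))
d1=q[1]-q[0];d2=q[2]-q[3];print('y dir',[np.degrees(np.arctan2(d[1],d[0])) for d in(d1,d2)])
print('bar',[P(p,.034,o,8) for p in[(383,290),(275,363)]], [P(p,.034,o,8) for p in[(330,328)]])
crop(g,250,160,80,60,10,'pics/c1.png')
crop(g,265,200,80,60,10,'pics/c2.png')
s=grab_frame("scene");crop(s,270,200,160,130,5,'pics/c3.png')
```

```text
disc [array([544. , 182.2]), array([ 543.5, -125.8]), array([700.9,  28.4]), array([392.3,  28.1])]
axis [546.6  28.2]
handle [652.1 -51. ] 131.9200136446324 -36.89595697372257
fol [array([562.7, -14.3]), array([520.1, -68.1]), array([461.4, -24.2]), array([504.4,  33.5])] [512.15  -18.275] [-34.45  -46.475] 57.85091291414505 [np.float64(75.3905166449999), np.float64(68.6236110970561), np.float64(73.30006821279231), np.float64(71.96033629715748)]
140.65177341251274
143.20826844415177
x dir 51.62705943287243
x dir 53.305269561225586
lug [462.4 161.4] 122.29829598269558 157.5813440734658
pl [619.4 170.4] 62.88959673041815 159.75193269566412
plate [array([ 548.4, -285. ]), array([ 494.6, -199.8]), array([ 389.2, -263.4]), array([ 444.6, -349.1])] [ 469.2   -274.325] [np.float64(121.99692619078562), np.float64(100.76447786794705), np.float64(123.10207146916741), np.float64(102.04729295772628)]
x dir 31.69672876663744
x dir 31.10743469722552
y dir [np.float64(122.2705837440632), np.float64(122.8802871090689)]
bar [array([ 470.6, -300.1]), array([ 442.6, -258.1])] [array([ 456. , -279.5])]
```

View pics/c1.png

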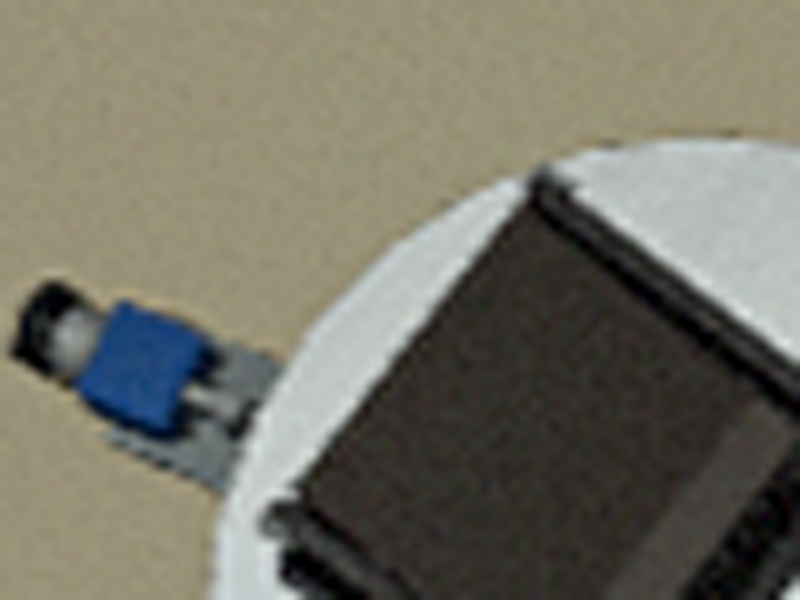

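View pics/c3.png

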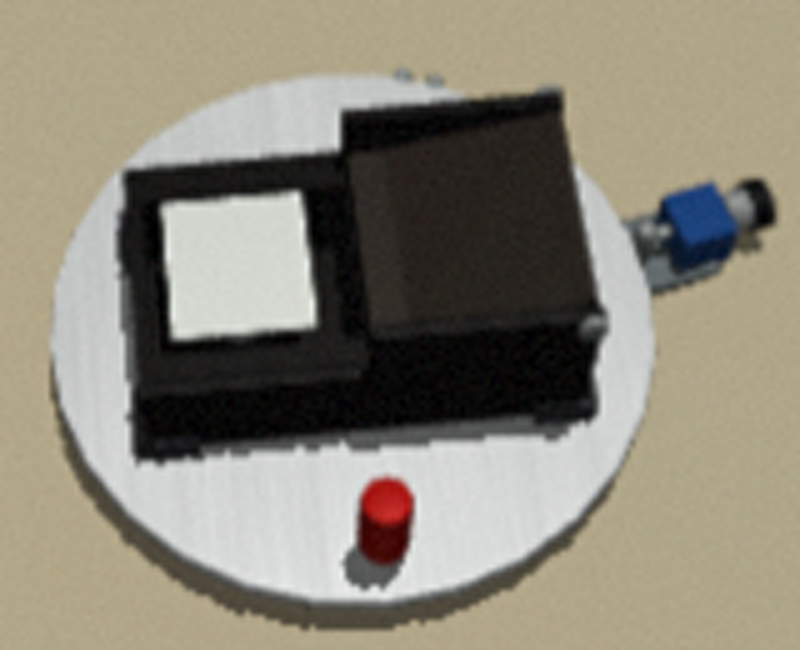

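```bash
python3 -m creep '[{"rz":6.8},{"rz":6.8},{"x":-45,"y":-10.6},{"x":-45,"y":-10.6},{"x":-45,"y":-10.6}]'
python3 -m creep '[{"x":-45,"y":-10.6},{"x":-45,"y":-10.6},{"x":-45,"y":-10.6},{"x":-45,"y":-10.6},{"x":-45,"y":-10.6}]'
python3 -m creep '[{"x":-45,"y":-10.6},{"x":-45,"y":-10.6},{"x":-45,"y":-10.6},{"x":-45,"y":-10.6},{"x":-45,"y":-10.6}]'
python3 -m creep '[{"x":-45,"y":-10.6},{"x":-45,"y":-10.6},{"jaw":0.75}]'
cat >> h.py <<'E'
def yaw(R): return np.degrees(np.arctan2(R[1,1],R[0,1]))
def todelta(R,d): return (R.T@np.array(d,float)).round(1)
E
python3 - <<'E'
from h import *
s,R=st();print(yaw(R),todelta(R,np.array([651,-50,200])-s['tcp_pos']*1000))
g=grab_frame("wrist");cv2.imwrite('pics/d1.png',g['frame'])
for z in (.092,.042): print(w2p(g,[[.651,-.05,z]]))
E
```

```text
t 0.30 tcp [207.6 482.1 200.7] F [-0.2 -0.4 -0.3] w 85.8
[[-0.918, 0.396, -0.0], [0.396, 0.918, -0.0], [0.0, -0.0, -1.0]]
q [ 1.018  0.342  1.524 -0.     1.275 -0.146]
66.69344425269678 [-617.7 -313.2    0.8]
[[102.93232967 651.7152024 ]]
[[119.77317075 610.66947736]]$[0]: bad value
$[0]: bad value
$[0]: bad value
$[0]: bad value
```

View pics/d1.png

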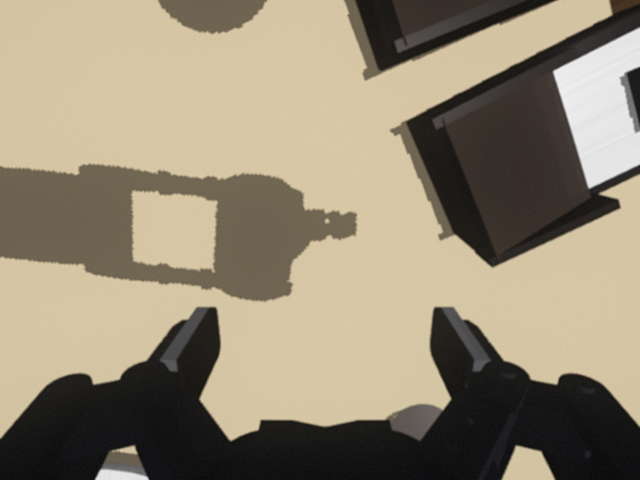

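Refused: every row apparently needs all keys.

```bash
python3 -m creep '[{"rx":0,"ry":0,"rz":6.8,"x":0,"y":0,"z":0,"jaw":1},{"rx":0,"ry":0,"rz":6.8,"x":0,"y":0,"z":0,"jaw":1}]'
python3 -c "
from h import *
s,R=st();print(yaw(R),todelta(R,np.array([651,-50,200])-s['tcp_pos']*1000))"
```

```text
time_s: 0.6
tcp_pos: [0.2077, 0.4821, 0.2009]
ee_rot: [1.0, 2.978, -0.0]
ft_force: [0.3, 0.3, -0.1]
grip_width: 0.0854
t 0.60 tcp [207.7 482.1 200.9] F [ 0.3  0.3 -0.1] w 85.4
[[-0.797, 0.604, 0.0], [0.604, 0.797, -0.0], [-0.0, -0.0, -1.0]]
q [ 1.018  0.342  1.524 -0.     1.275  0.095]
52.87173951990617 [-674.6 -156.7    0.9]
```

```bash
python3 -m creep '[{"rx":0,"ry":0,"rz":0,"x":-45,"y":-10.5,"z":0,"jaw":1},{"rx":0,"ry":0,"rz":0,"x":-45,"y":-10.5,"z":0,"jaw":1},{"rx":0,"ry":0,"rz":0,"x":-45,"y":-10.5,"z":0,"jaw":1},{"rx":0,"ry":0,"rz":0,"x":-45,"y":-10.5,"z":0,"jaw":1},{"rx":0,"ry":0,"rz":0,"x":-45,"y":-10.5,"z":0,"jaw":1}]'
python3 -m creep '[{"rx":0,"ry":0,"rz":0,"x":-45,"y":-10.5,"z":0,"jaw":1},{"rx":0,"ry":0,"rz":0,"x":-45,"y":-10.5,"z":0,"jaw":1},{"rx":0,"ry":0,"rz":0,"x":-45,"y":-10.5,"z":0,"jaw":1},{"rx":0,"ry":0,"rz":0,"x":-45,"y":-10.5,"z":0,"jaw":1},{"rx":0,"ry":0,"rz":0,"x":-45,"y":-10.5,"z":0,"jaw":1}]'
python3 -m creep '[{"rx":0,"ry":0,"rz":0,"x":-45,"y":-10.5,"z":0,"jaw":1},{"rx":0,"ry":0,"rz":0,"x":-45,"y":-10.5,"z":0,"jaw":1},{"rx":0,"ry":0,"rz":0,"x":-45,"y":-10.5,"z":0,"jaw":1},{"rx":0,"ry":0,"rz":0,"x":-45,"y":-10.5,"z":0,"jaw":1},{"rx":0,"ry":0,"rz":0,"x":-45,"y":-10.5,"z":0,"jaw":0.75}]'
python3 - <<'E'
from h import *
s,R=st();print(yaw(R),todelta(R,np.array([651,-50,200])-s['tcp_pos']*1000))
g=grab_frame("wrist");cv2.imwrite('pics/d2.png',g['frame'])
for z in (.092,.042): print(w2p(g,[[.651,-.05,z]]))
E
```

```text
time_s: 1.23
tcp_pos: [0.3569, 0.3039, 0.2011]
ee_rot: [0.994, 2.98, 0.001]
ft_force: [0.4, 0.7, 0.1]
grip_width: 0.0855
time_s: 1.85
tcp_pos: [0.5053, 0.1267, 0.201]
ee_rot: [0.995, 2.98, 0.0]
ft_force: [0.4, 0.1, 0.6]
grip_width: 0.0855
time_s: 2.48
tcp_pos: [0.6537, -0.0504, 0.2008]
ee_rot: [-0.994, -2.98, -0.0]
ft_force: [0.2, -0.5, -0.3]
grip_width: 0.0694
t 2.48 tcp [653.7 -50.4 200.8] F [ 0.2 -0.5 -0.3] w 69.4
[[-0.8, 0.601, -0.0], [0.601, 0.8, 0.0], [0.0, 0.0, -1.0]]
q [-0.194  0.59   1.12   0.     1.432 -1.12 ]
53.088150364252854 [ 2.3 -1.3  0.8]
[[323.52149812 225.07510609]]
[[323.64326354 211.19862293]]
```

View pics/d2.png

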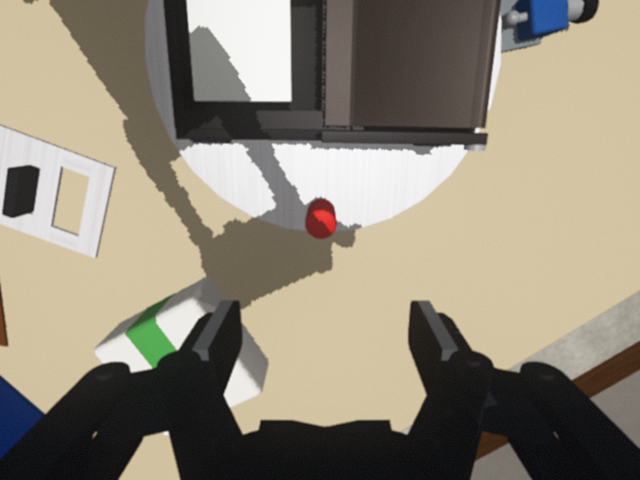

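```bash
python3 -m creep '[{"rx":0,"ry":0,"rz":0,"x":2,"y":-1.5,"z":37,"jaw":0.75},{"rx":0,"ry":0,"rz":0,"x":0,"y":0,"z":37,"jaw":0.75},{"rx":0,"ry":0,"rz":0,"x":0,"y":0,"z":37,"jaw":0.7},{"rx":0,"ry":0,"rz":0,"x":0,"y":0,"z":34,"jaw":0.6},{"rx":0,"ry":0,"rz":0,"x":0,"y":0,"z":0,"jaw":0.5}]' 30
python3 -m creep '[{"rx":0,"ry":0,"rz":0,"x":0,"y":0,"z":0,"jaw":0.1},{"rx":0,"ry":0,"rz":0,"x":0,"y":0,"z":0,"jaw":0.1},{"rx":0,"ry":0,"rz":0,"x":0,"y":0,"z":0,"jaw":0.1}]' 30
python3 - <<'E'
from h import *
s,R=st()
c=np.array([546.6,28.2]);v=s['tcp_pos'][:2]*1000-c;print(np.linalg.norm(v),np.degrees(np.arctan2(v[1],v[0])))
g=grab_frame("wrist");cv2.imwrite('pics/d3.png',g['frame'])
E
```

```text
time_s: 3.15
tcp_pos: [0.6481, -0.0486, 0.053]
ee_rot: [-0.992, -2.974, 0.001]
ft_force: [-0.1, 0.8, 0.5]
grip_width: 0.0426
time_s: 3.52
tcp_pos: [0.651, -0.0491, 0.0573]
ee_rot: [0.994, 2.978, 0.001]
ft_force: [-1.6, 0.8, 2.1]
grip_width: 0.0234
t 3.52 tcp [651.  -49.1  57.3] F [-1.6  0.8  2.1] w 23.4
[[-0.8, 0.6, 0.002], [0.6, 0.8, -0.0], [-0.002, 0.001, -1.0]]
q [-0.193  0.702  1.323  0.     1.115 -1.119]
129.9416217448233 -36.516506524365816
```

View pics/d3.png

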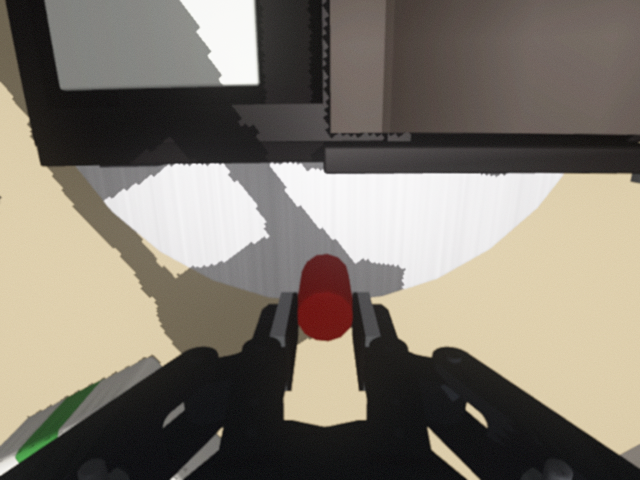

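```bash
python3 -m creep '[{"rx":0,"ry":0,"rz":5,"x":0.5,"y":-11.3,"z":0,"jaw":0.1},{"rx":0,"ry":0,"rz":5,"x":0.5,"y":-11.3,"z":0,"jaw":0.1}]'
cat >> h.py <<'E'
def ang():
    s,R=st(); c=np.array([546.6,28.2]);v=s['tcp_pos'][:2]*1000-c;print('r %.1f ang %.2f yaw %.2f'%(np.linalg.norm(v),np.degrees(np.arctan2(v[1],v[0])),yaw(R)))
E
python3 -c "from h import *;ang()"
```

```text
time_s: 3.82
tcp_pos: [0.6363, -0.0659, 0.0573]
ee_rot: [1.253, 2.878, 0.002]
ft_force: [0.2, 1.9, 2.7]
grip_width: 0.0232
t 3.83 tcp [636.3 -65.9  57.3] F [0.2 1.9 2.7] w 23.2
[[-0.681, 0.732, 0.003], [0.732, 0.681, -0.0], [-0.002, 0.002, -1.0]]
q [-2.230e-01  6.790e-01  1.368e+00  1.000e-03  1.091e+00 -9.730e-01]
r 130.0 ang -46.36 yaw 42.96
```

```bash
python3 -m creep '[{"rx":0,"ry":0,"rz":5,"x":0.5,"y":-11.3,"z":0,"jaw":0.1},{"rx":0,"ry":0,"rz":5,"x":0.5,"y":-11.3,"z":0,"jaw":0.1},{"rx":0,"ry":0,"rz":5,"x":0.5,"y":-11.3,"z":0,"jaw":0.1},{"rx":0,"ry":0,"rz":5,"x":0.5,"y":-11.3,"z":0,"jaw":0.1},{"rx":0,"ry":0,"rz":5,"x":0.5,"y":-11.3,"z":0,"jaw":0.1}]'
python3 -c "from h import *;ang()"
python3 -m creep '[{"rx":0,"ry":0,"rz":5,"x":0.5,"y":-11.3,"z":0,"jaw":0.1},{"rx":0,"ry":0,"rz":5,"x":0.5,"y":-11.3,"z":0,"jaw":0.1},{"rx":0,"ry":0,"rz":0,"x":0,"y":0,"z":0,"jaw":0.1}]'
python3 - <<'E'
from h import *
ang()
g=grab_frame("top"); crop(g,250,160,133,100,6,"pics/e1.png")
g=grab_frame("scene"); crop(g,270,190,160,120,5,"pics/e2.png")
E
```

```text
time_s: 4.45
tcp_pos: [0.5881, -0.0949, 0.0573]
ee_rot: [1.846, 2.537, 0.003]
ft_force: [2.1, 1.4, 2.5]
grip_width: 0.0235
t 4.45 tcp [588.1 -94.9  57.3] F [2.1 1.4 2.5] w 23.5
[[-0.308, 0.951, 0.004], [0.951, 0.308, -0.001], [-0.002, 0.004, -1.0]]
q [-0.289  0.608  1.509  0.     1.02  -0.602]
r 129.9 ang -71.36 yaw 17.92
time_s: 4.82
tcp_pos: [0.5654, -0.1002, 0.0573]
ee_rot: [2.058, 2.371, 0.001]
ft_force: [-0.1, -0.8, 4.3]
grip_width: 0.0236
t 4.83 tcp [ 565.4 -100.2   57.3] F [-0.1 -0.8  4.3] w 23.6
[[-0.141, 0.99, 0.002], [0.99, 0.141, -0.001], [-0.001, 0.002, -1.0]]
q [-0.309  0.576  1.573 -0.     0.991 -0.45 ]
r 129.8 ang -81.67 yaw 8.09
```

View pics/e1.png

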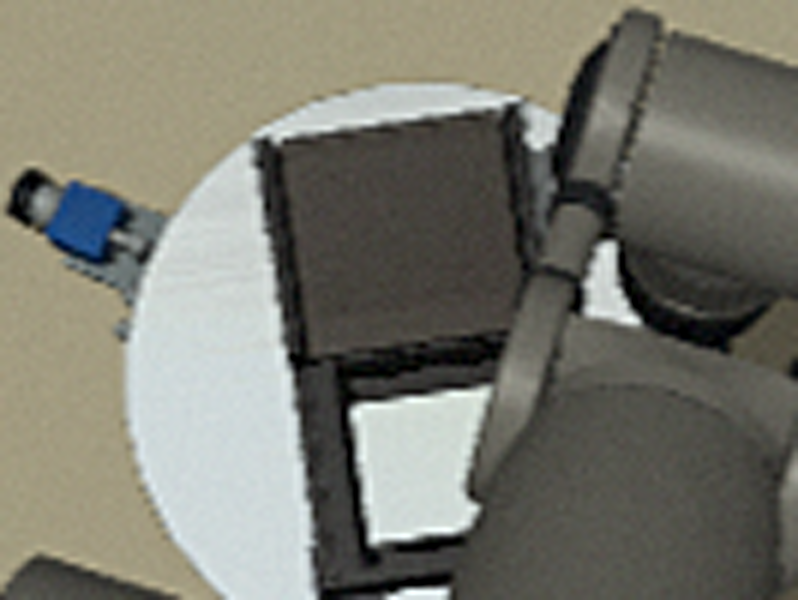

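View pics/e2.png

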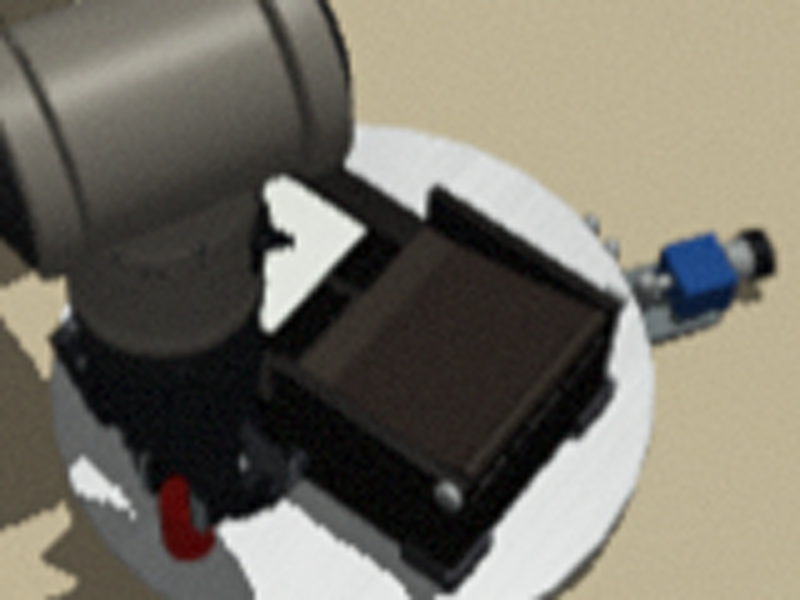

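```bash
python3 -m creep '[{"rx":0,"ry":0,"rz":4,"x":0.3,"y":-9.1,"z":0,"jaw":0.1},{"rx":0,"ry":0,"rz":4,"x":0.3,"y":-9.1,"z":0,"jaw":0.1}]'
python3 -c "from h import *;ang()"
python3 -m creep '[{"rx":0,"ry":0,"rz":2,"x":0.1,"y":-4.5,"z":0,"jaw":0.1},{"rx":0,"ry":0,"rz":0,"x":0,"y":0,"z":0,"jaw":0.1}]'
python3 - <<'E'
from h import *
ang()
g=grab_frame("scene"); crop(g,380,215,60,45,13,"pics/e3.png")
g=grab_frame("top"); crop(g,245,180,60,45,13,"pics/e4.png")
E
```

```text
time_s: 5.18
tcp_pos: [0.5504, -0.1015, 0.0574]
ee_rot: [2.215, 2.218, 0.007]
ft_force: [25.0, 3.9, -9.5]
grip_width: 0.0238
t 5.17 tcp [ 550.4 -101.5   57.4] F [25.   3.9 -9.5] w 23.8
[[-0.001, 1.0, 0.008], [1.0, 0.001, -0.002], [-0.002, 0.008, -1.0]]
q [-3.200e-01  5.500e-01  1.622e+00  1.000e-03  9.610e-01 -3.220e-01]
r 129.7 ang -88.33 yaw 0.06
time_s: 5.42
tcp_pos: [0.5476, -0.101, 0.0573]
ee_rot: [2.251, 2.179, 0.011]
ft_force: [8.0, 0.7, 1.6]
grip_width: 0.0234
t 5.42 tcp [ 547.6 -101.    57.3] F [8.  0.7 1.6] w 23.4
[[0.032, 0.999, 0.011], [0.999, -0.032, -0.001], [-0.001, 0.011, -1.0]]
q [-0.321  0.545  1.633  0.003  0.953 -0.291]
r 129.2 ang -89.57 yaw -1.84
```

View pics/e3.png

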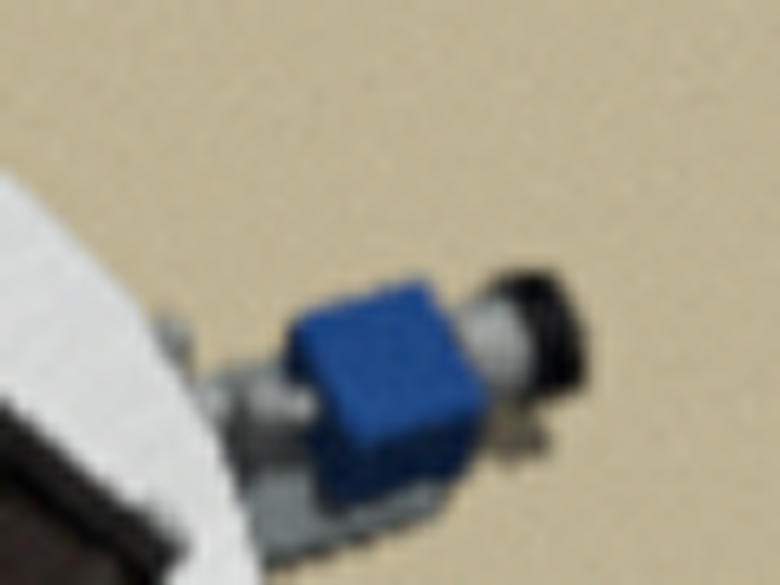

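View pics/e4.png

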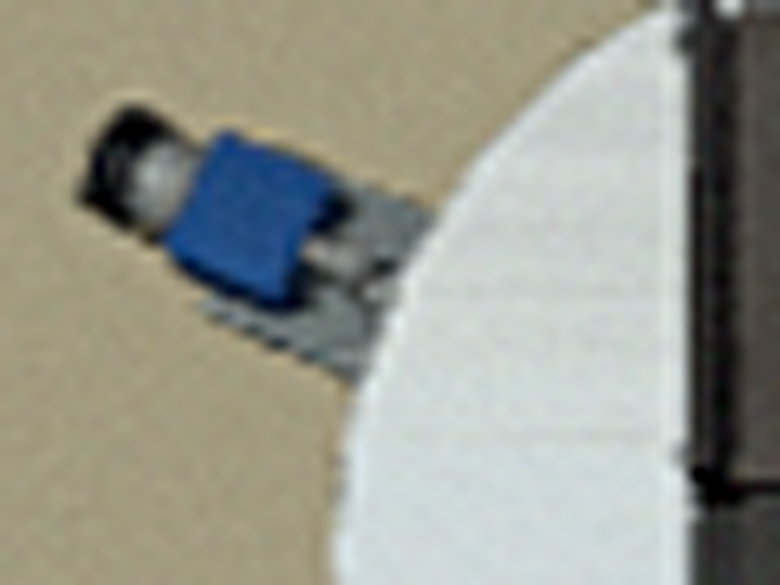

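```bash
python3 -m creep '[{"rx":0,"ry":0,"rz":2,"x":0.1,"y":-4.5,"z":0,"jaw":0.1},{"rx":0,"ry":0,"rz":0,"x":0,"y":0,"z":0,"jaw":0.1}]'
python3 -c "from h import *;ang()"
python3 -m creep '[{"rx":0,"ry":0,"rz":1.5,"x":0.1,"y":-3.4,"z":0,"jaw":0.1},{"rx":0,"ry":0,"rz":0,"x":0,"y":0,"z":0,"jaw":0.1}]'
python3 -c "from h import *;ang()"
```

```text
time_s: 5.78
tcp_pos: [0.5402, -0.1008, 0.0573]
ee_rot: [2.292, 2.142, 0.005]
ft_force: [3.0, 0.2, 6.0]
grip_width: 0.0234
t 5.78 tcp [ 540.2 -100.8   57.3] F [3.  0.2 6. ] w 23.4
[[0.068, 0.998, 0.005], [0.998, -0.068, -0.001], [-0.0, 0.005, -1.0]]
q [-3.240e-01  5.370e-01  1.648e+00  1.000e-03  9.520e-01 -2.580e-01]
r 129.1 ang -92.83 yaw -3.87
time_s: 6.02
tcp_pos: [0.5365, -0.1005, 0.0572]
ee_rot: [2.321, 2.111, 0.005]
ft_force: [2.6, 0.2, 6.9]
grip_width: 0.0237
t 6.03 tcp [ 536.5 -100.5   57.2] F [2.6 0.2 6.9] w 23.7
[[0.094, 0.996, 0.005], [0.996, -0.094, -0.001], [-0.0, 0.005, -1.0]]
q [-3.260e-01  5.320e-01  1.658e+00  1.000e-03  9.470e-01 -2.320e-01]
r 129.1 ang -94.47 yaw -5.41
```

```bash
python3 -m creep '[{"rx":0,"ry":0,"rz":1.2,"x":0.1,"y":-2.8,"z":0,"jaw":0.1},{"rx":0,"ry":0,"rz":0,"x":0,"y":0,"z":0,"jaw":0.1}]'
python3 -c "from h import *;ang()"
python3 - <<'E'
from h import *
g=grab_frame("scene"); crop(g,380,215,60,45,13,"pics/f3.png")
g=grab_frame("top"); crop(g,245,180,60,45,13,"pics/f4.png")
E
```

```text
time_s: 6.28
tcp_pos: [0.5362, -0.1005, 0.0573]
ee_rot: [2.34, 2.085, 0.01]
ft_force: [10.1, 0.1, 0.6]
grip_width: 0.0232
t 6.28 tcp [ 536.2 -100.5   57.3] F [10.1  0.1  0.6] w 23.2
[[0.115, 0.993, 0.01], [0.993, -0.115, -0.002], [-0.001, 0.01, -1.0]]
q [-0.327  0.528  1.664  0.002  0.939 -0.213]
r 129.1 ang -94.63 yaw -6.60
```

View pics/f3.png

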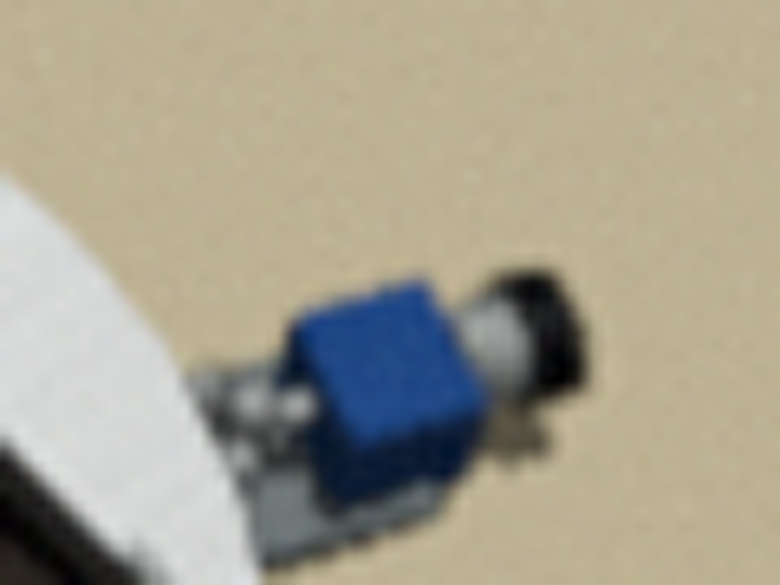

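View pics/f4.png

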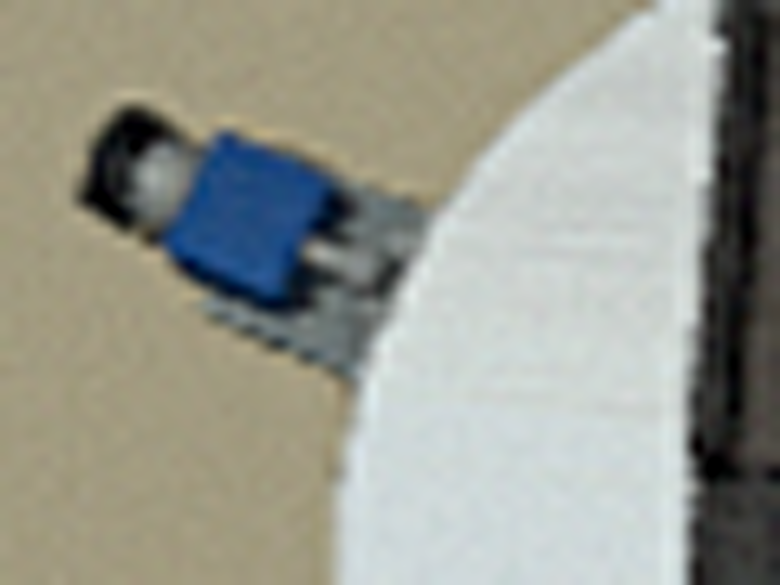

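```bash
python3 -m creep '[{"rx":0,"ry":0,"rz":0,"x":0,"y":0,"z":0,"jaw":0.6},{"rx":0,"ry":0,"rz":0,"x":0,"y":0,"z":0,"jaw":0.7},{"rx":0,"ry":0,"rz":0,"x":0,"y":0,"z":-50,"jaw":0.7},{"rx":0,"ry":0,"rz":0,"x":0,"y":0,"z":-50,"jaw":0.7},{"rx":0,"ry":0,"rz":0,"x":0,"y":0,"z":-50,"jaw":0.7}]'
python3 -c "
from h import *
s,R=st();print(yaw(R),todelta(R,np.array([456,-279.5,200])-s['tcp_pos']*1000))"
```

```text
time_s: 7.0
tcp_pos: [0.5309, -0.0996, 0.207]
ee_rot: [-2.344, -2.089, 0.001]
ft_force: [0.5, -0.3, -0.1]
grip_width: 0.0595
t 7.00 tcp [530.9 -99.6 207. ] F [ 0.5 -0.3 -0.1] w 59.5
[[0.115, 0.993, -0.002], [0.993, -0.115, 0.001], [0.0, -0.002, -1.0]]
q [-0.327  0.366  1.47  -0.     1.307 -0.213]
-6.584365145567156 [-187.3  -53.8    7.1]
```

```bash
python3 -m creep '[{"rx":0,"ry":0,"rz":-9.6,"x":0,"y":0,"z":0,"jaw":0.7},{"rx":0,"ry":0,"rz":-9.6,"x":0,"y":0,"z":0,"jaw":0.7},{"rx":0,"ry":0,"rz":-9.6,"x":0,"y":0,"z":0,"jaw":0.7},{"rx":0,"ry":0,"rz":-9.6,"x":0,"y":0,"z":0,"jaw":0.7}]'
python3 -m creep '[{"rx":0,"ry":0,"rz":0,"x":-28.7,"y":-39.8,"z":10,"jaw":0.7},{"rx":0,"ry":0,"rz":0,"x":-28.7,"y":-39.8,"z":15,"jaw":0.7},{"rx":0,"ry":0,"rz":0,"x":-28.7,"y":-39.8,"z":15,"jaw":0.7},{"rx":0,"ry":0,"rz":0,"x":-28.7,"y":-39.8,"z":15,"jaw":0.7},{"rx":0,"ry":0,"rz":0,"x":0,"y":0,"z":0,"jaw":0.7}]'
python3 - <<'E'
from h import *
s,R=st();print(yaw(R),todelta(R,np.array([456,-281,150])-s['tcp_pos']*1000))
g=grab_frame("wrist");cv2.imwrite('pics/g1.png',g['frame']);np.savez('g1.npz',**{k:np.array(v) for k,v in g.items()})
th=np.radians(31.6);c=np.array([.456,-.281])
for dx,dy in [(6,25),(-6,25),(-6,-25),(6,-25)]:
  v=c+np.array([dx*np.cos(th)-dy*np.sin(th),dx*np.sin(th)+dy*np.cos(th)])/1000
  print(w2p(g,[[*v,.034]]))
g=grab_frame("scene"); crop(g,380,215,60,45,13,"pics/g3.png")
g=grab_frame("top"); crop(g,250,160,133,100,6,"pics/g4.png")
E
```

```text
time_s: 7.5
tcp_pos: [0.531, -0.0997, 0.2055]
ee_rot: [-1.519, -2.748, 0.0]
ft_force: [0.4, 1.0, -0.6]
grip_width: 0.06
time_s: 8.12
tcp_pos: [0.4545, -0.2832, 0.1492]
ee_rot: [-1.532, -2.739, -0.0]
ft_force: [0.6, 0.3, 0.5]
grip_width: 0.0597
t 8.12 tcp [ 454.5 -283.2  149.2] F [0.6 0.3 0.5] w 59.7
[[-0.523, 0.852, -0.003], [0.852, 0.523, 0.002], [0.003, -0.002, -1.0]]
q [-7.000e-01  4.100e-01  1.571e+00 -1.000e-03  1.164e+00 -1.251e+00]
31.554112268554213 [ 1.1  2.4 -0.8]
[[336.52410868 194.33506332]]
[[321.47759662 194.35063059]]
[[321.71620035 253.59158186]]
[[336.04308179 253.57873886]]
```

View pics/g1.png

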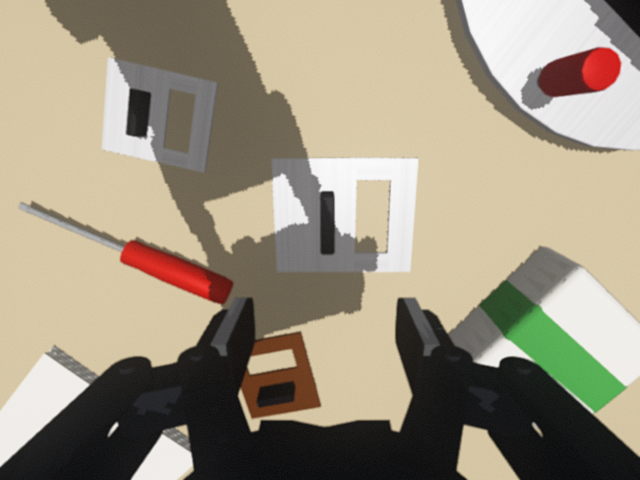

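View pics/g4.png

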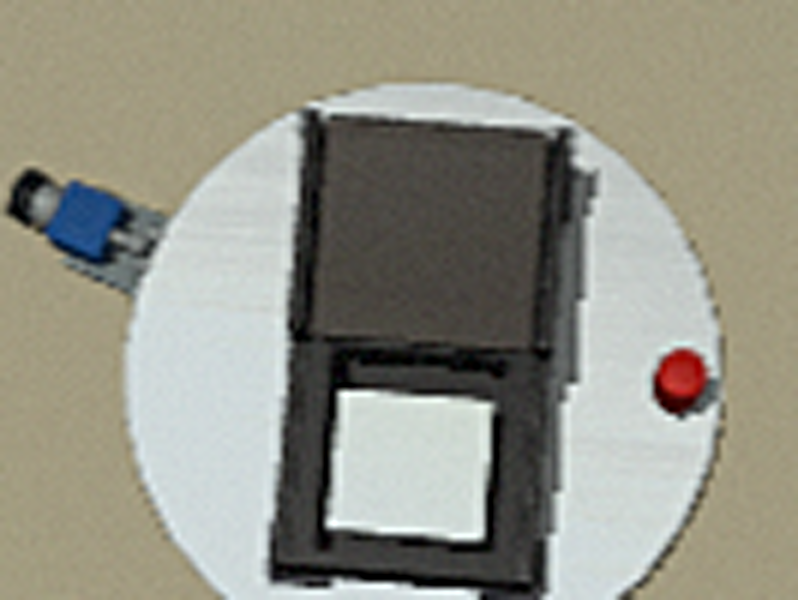

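View pics/g3.png

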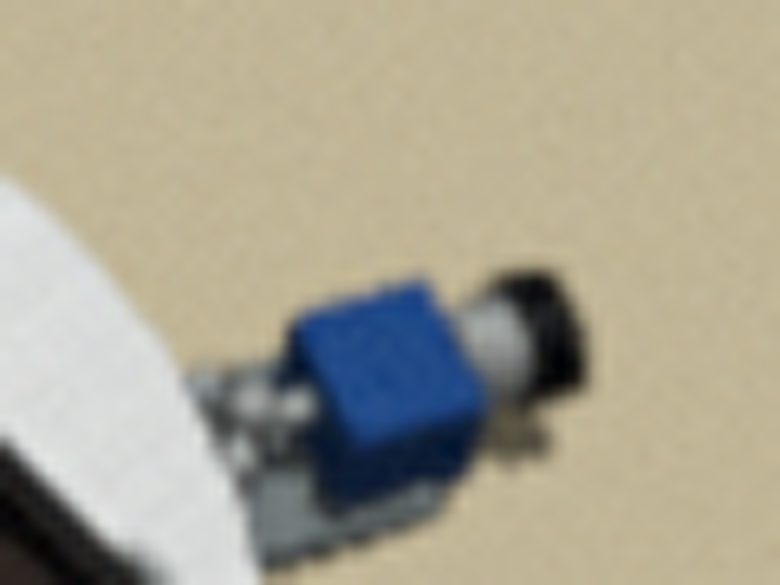

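```bash
python3 -m creep '[{"rx":0,"ry":0,"rz":0,"x":1,"y":2,"z":40,"jaw":0.6},{"rx":0,"ry":0,"rz":0,"x":0,"y":0,"z":40,"jaw":0.6},{"rx":0,"ry":0,"rz":0,"x":0,"y":0,"z":35,"jaw":0.6},{"rx":0,"ry":0,"rz":0,"x":0,"y":0,"z":18,"jaw":0.5},{"rx":0,"ry":0,"rz":0,"x":0,"y":0,"z":0,"jaw":0.4}]'
python3 - <<'E'
from h import *
s,R=st();print(yaw(R),todelta(R,np.array([455.5,-281,8])-s['tcp_pos']*1000))
g=grab_frame("wrist");cv2.imwrite('pics/g5.png',g['frame'])
g=grab_frame("top")
f=lambda p,o,s:(np.array(p)+0.5)/s-0.5+np.array(o)
P=lambda p,z,o=(250,160),s=6:(p2w(g,f(p,o,s),z)[:2]*1000).round(1)
c=np.array([546.6,28.2])
h=P((683,372),.092);v=h-c;print('handle',h,np.linalg.norm(v),np.degrees(np.arctan2(v[1],v[0]))+90)
fo=[P(p,.096) for p in [(338,390),(495,403),(490,543),(328,530)]]
m=np.mean(fo,0);v=c-m;print(fo,m,np.linalg.norm(v),np.degrees(np.arctan2(v[1],v[0])))
for a,b in [(3,0),(2,1)]:
  d=fo[b]-fo[a];print('x dir',np.degrees(np.arctan2(d[1],d[0])),np.linalg.norm(d))
for a,b in [(1,0),(2,3)]:
  d=fo[b]-fo[a];print('x dir',np.degrees(np.arctan2(d[1],d[0]))-90,np.linalg.norm(d))
E
```

```text
time_s: 8.9
tcp_pos: [0.458, -0.2775, 0.0171]
ee_rot: [-1.524, -2.744, -0.001]
ft_force: [0.6, -0.4, 0.6]
grip_width: 0.0343
t 8.90 tcp [ 458.  -277.5   17.1] F [ 0.6 -0.4  0.6] w 34.3
[[-0.529, 0.849, -0.002], [0.849, 0.529, 0.002], [0.002, -0.001, -1.0]]
q [-0.688  0.578  1.714  0.     0.851 -1.245]
31.91324879599635 [-1.6 -3.9  9.1]
handle [ 536.2 -100.9] 129.51822265611892 -4.605670911277684
[array([526.8,  68.9]), array([520.2,  -8.2]), array([451.1,  -5.6]), array([457.6,  73.5])] [488.925  32.15 ] 57.810104004404 -3.917910238530215
x dir -3.8030838926424937 69.3527216481083
x dir -2.154830459810731 69.14889731586472
x dir -4.892769114279858 77.38197464526219
x dir -4.697694919110674 79.36661766763152
```

View pics/g5.png

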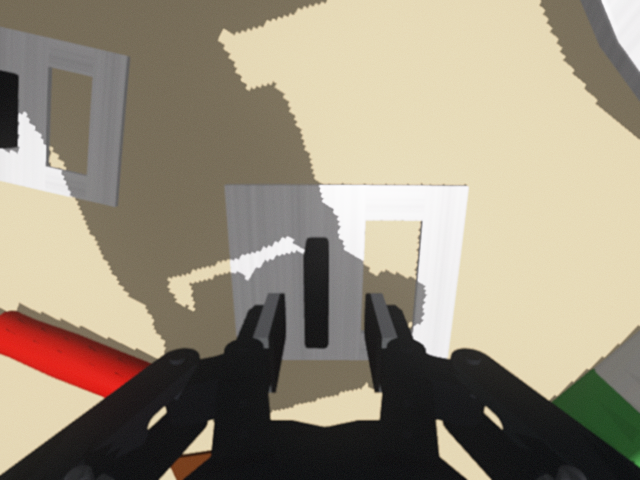

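```bash
python3 -m creep '[{"rx":0,"ry":0,"rz":0,"x":-1,"y":-3,"z":0,"jaw":0.4},{"rx":0,"ry":0,"rz":0,"x":0,"y":0,"z":9,"jaw":0.3},{"rx":0,"ry":0,"rz":0,"x":0,"y":0,"z":0,"jaw":0.05},{"rx":0,"ry":0,"rz":0,"x":0,"y":0,"z":0,"jaw":0.0},{"rx":0,"ry":0,"rz":0,"x":0,"y":0,"z":0,"jaw":0.0}]' 90
python3 - <<'E'
from h import *
s,R=st();print(yaw(R))
g=grab_frame("wrist");cv2.imwrite('pics/g6.png',g['frame'])
E
```

```text
time_s: 9.62
tcp_pos: [0.456, -0.2819, 0.009]
ee_rot: [1.528, 2.745, 0.0]
ft_force: [0.6, -0.9, 0.9]
grip_width: -0.0001
t 9.62 tcp [ 456.  -281.9    9. ] F [ 0.6 -0.9  0.9] w -0.1
[[-0.527, 0.85, 0.0], [0.85, 0.527, -0.0], [-0.0, 0.0, -1.0]]
q [-0.697  0.591  1.721  0.     0.83  -1.252]
31.784858872227886
```

View pics/g6.png

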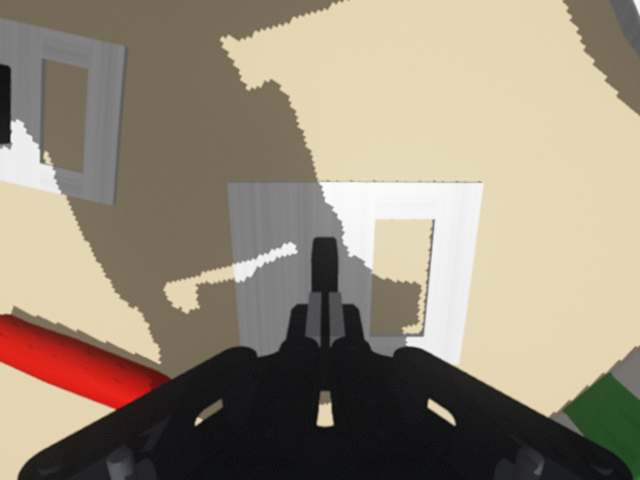

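```bash
python3 - <<'E'
from h import *
g=grab_frame("wrist")
th=np.radians(31.7);c=np.array([.456,-.281])
for z in(.034,.004):
 for dx,dy in [(6,25),(-6,25),(-6,-25),(6,-25)]:
  v=c+np.array([dx*np.cos(th)-dy*np.sin(th),dx*np.sin(th)+dy*np.cos(th)])/1000
  print(z,dx,dy,w2p(g,[[*v,z]])[0].round(0))
print('tcp',w2p(g,[state()['tcp_pos']]), w2p(g,[state()['tcp_pos']+[0,0,.0187]]))
crop(g,240,180,160,120,5,'pics/g7.png')
E
python3 -m creep '[{"rx":0,"ry":0,"rz":0,"x":0,"y":0,"z":0,"jaw":0.0},{"rx":0,"ry":0,"rz":0,"x":0,"y":0,"z":0,"jaw":0.0}]' 35
```

```text
0.034 6 25 [342. 252.]
0.034 -6 25 [314. 252.]
0.034 -6 -25 [315. 352.]
0.034 6 -25 [340. 352.]
0.004 6 25 [339. 233.]
0.004 -6 25 [316. 233.]
0.004 -6 -25 [316. 320.]
0.004 6 -25 [338. 320.]
tcp [[326.39260001 283.27379738]] [[326.58246054 299.60251428]]
time_s: 9.98
tcp_pos: [0.4559, -0.2818, 0.0089]
ee_rot: [1.528, 2.745, 0.0]
ft_force: [0.0, 0.7, -0.3]
grip_width: 0.0
```

View pics/g7.png

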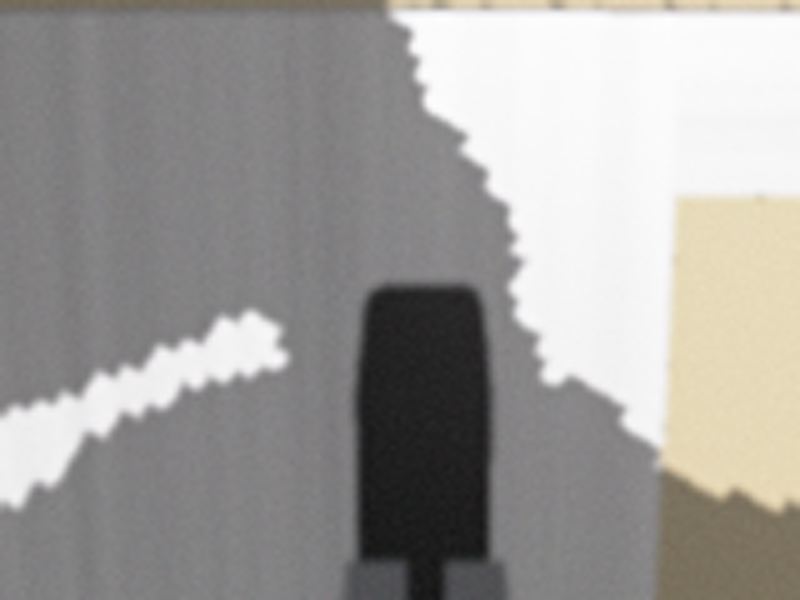

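Run:
```python
from h import *
g=grab_frame("scene"); crop(g,170,240,120,90,6,"pics/g8.png")
```

```text
(no output)
```

View pics/g8.png

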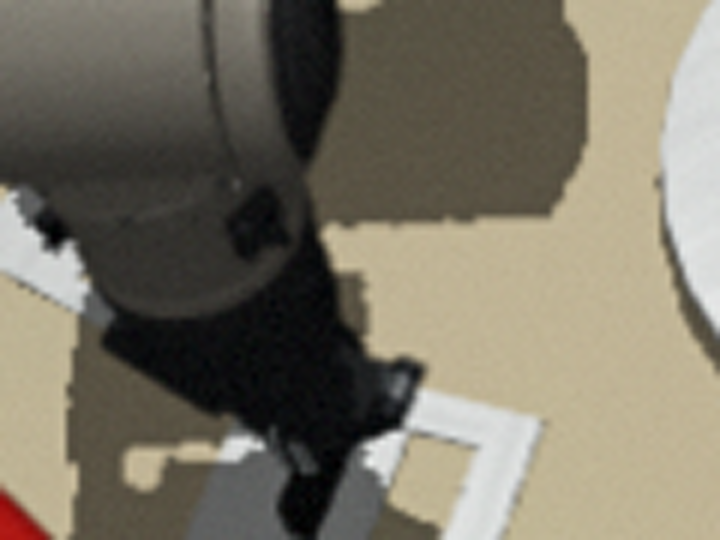

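```bash
python3 -m creep '[{"rx":0,"ry":0,"rz":0,"x":0,"y":0,"z":0,"jaw":0.0},{"rx":0,"ry":0,"rz":0,"x":0,"y":0,"z":-10,"jaw":0.0},{"rx":0,"ry":0,"rz":0,"x":0,"y":0,"z":-10,"jaw":0.0},{"rx":0,"ry":0,"rz":0,"x":0,"y":0,"z":0,"jaw":0.0}]' 60
python3 - <<'E'
from h import *
st()
g=grab_frame("wrist");cv2.imwrite('pics/g9.png',g['frame'])
E
```

```text
time_s: 10.52
tcp_pos: [0.4567, -0.2824, 0.0302]
ee_rot: [1.527, 2.743, -0.001]
ft_force: [-0.7, 0.4, 0.3]
grip_width: -0.0
t 10.53 tcp [ 456.7 -282.4   30.2] F [-0.7  0.4  0.3] w -0.0
[[-0.527, 0.85, 0.002], [0.85, 0.527, -0.002], [-0.002, 0.001, -1.0]]
q [-0.697  0.558  1.705  0.     0.876 -1.252]
```

View pics/g9.png

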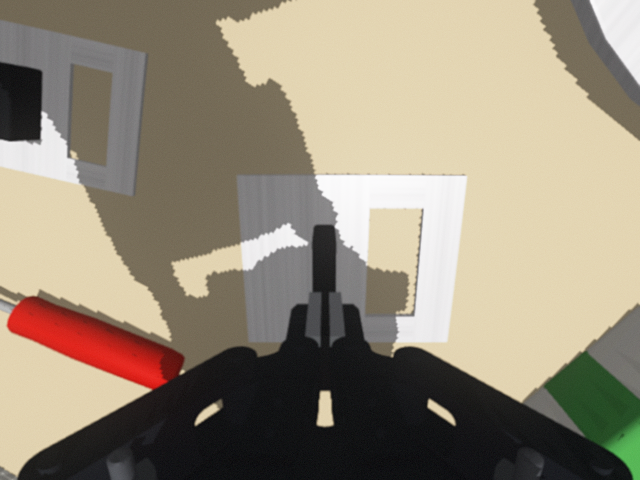

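Run:
```python
from h import *
s,R=st();g=grab_frame("wrist");p=s['tcp_pos']
Rc=np.array(g['R']);t=np.array(g['t']);c=-Rc.T@t
print('cam in tool',(R.T@(c-p)*1000).round(1))
for uv in [(315,292),(325,292),(335,292),(300,306),(353,306)]:
    u=cv2.undistortPoints(np.array([[uv]],float),K(g),np.array(g['dist_coeffs'],float))[0,0]
    d=R.T@Rc.T@np.array([u[0],u[1],1]);o=R.T@(c-p)
    for x in (11,0,-11):
        print(uv,x,((o+d*(x/1000-o[0])/d[0])*1000).round(1))
crop(g,240,200,160,120,5,'pics/h1.png')
```

```text
t 10.57 tcp [ 456.3 -282.1   29.6] F [-0.5 -0.3 -0.9] w -0.3
[[-0.527, 0.85, 0.001], [0.85, 0.527, -0.001], [-0.001, 0.001, -1.0]]
q [-0.697  0.559  1.706  0.     0.875 -1.252]
cam in tool [  77.6   -0.8 -174. ]
(315, 292) 11 [ 11.   -4.9 -33.7]
(315, 292) 0 [  0.   -5.6 -10.5]
(315, 292) -11 [-11.   -6.3  12.7]
(325, 292) 11 [ 11.   -0.7 -33.7]
(325, 292) 0 [  0.   -0.7 -10.5]
(325, 292) -11 [-11.   -0.7  12.7]
(335, 292) 11 [ 11.    3.5 -33.7]
(335, 292) 0 [  0.    4.2 -10.5]
(335, 292) -11 [-11.    4.9  12.7]
(300, 306) 11 [ 11.  -10.5 -46.3]
(300, 306) 0 [  0.  -12.  -25.1]
(300, 306) -11 [-11.  -13.6  -4. ]
(353, 306) 11 [ 11.   10.1 -46.3]
(353, 306) 0 [  0.   11.9 -25.2]
(353, 306) -11 [-11.   13.8  -4.1]
```

View pics/h1.png

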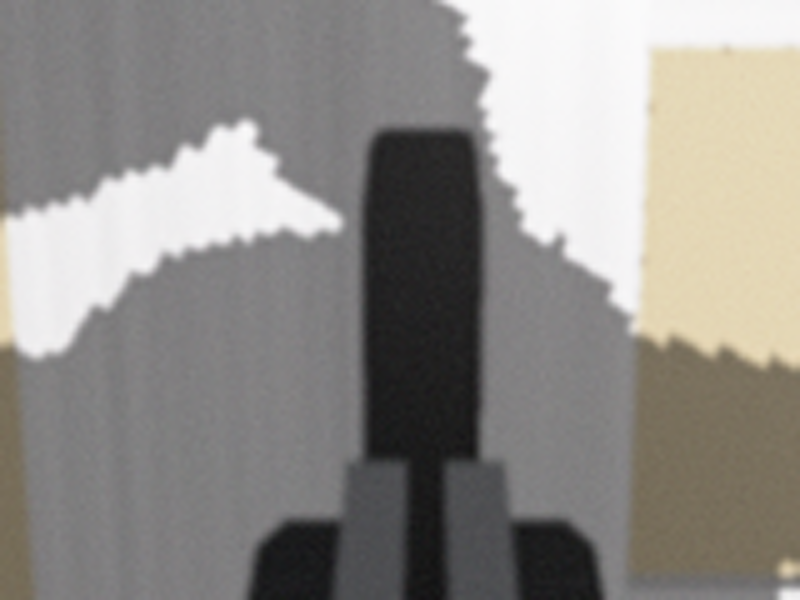

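```bash
python3 -m creep '[{"rx":0,"ry":0,"rz":0,"x":0,"y":0,"z":-60,"jaw":0.0},{"rx":0,"ry":0,"rz":0,"x":0,"y":0,"z":-60,"jaw":0.0},{"rx":0,"ry":0,"rz":0,"x":0,"y":0,"z":0,"jaw":0.0}]' 60
python3 - <<'E'
from h import *
s,R=st();p=s['tcp_pos']
for n in("scene","top"):
    g=grab_frame(n); q=w2p(g,[p,p+[0,0,.0187],p+[0,0,.034]]);print(n,q.round(1).tolist())
    x0,y0=int(q[0][0])-50,int(q[0][1])-45;print(x0,y0)
    crop(g,x0,y0,100,75,8,f'pics/i_{n}.png')
E
```

```text
time_s: 11.0
tcp_pos: [0.4582, -0.2836, 0.1535]
ee_rot: [1.523, 2.737, -0.003]
ft_force: [0.2, 0.4, 0.0]
grip_width: 0.0003
t 11.00 tcp [ 458.2 -283.6  153.5] F [0.2 0.4 0. ] w 0.3
[[-0.527, 0.85, 0.008], [0.85, 0.527, -0.006], [-0.009, 0.003, -1.0]]
q [-0.697  0.404  1.568  0.     1.16  -1.252]
scene [[211.2, 294.7], [209.3, 291.0], [207.7, 287.8]]
161 249
top [[430.8, 245.3], [432.2, 244.5], [433.5, 243.9]]
380 200
```

View pics/i_scene.png

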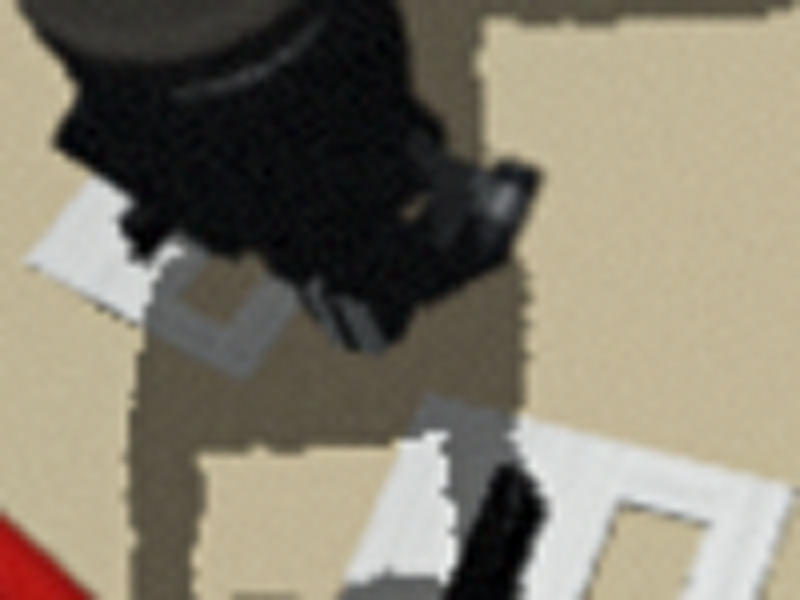

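View pics/i_top.png

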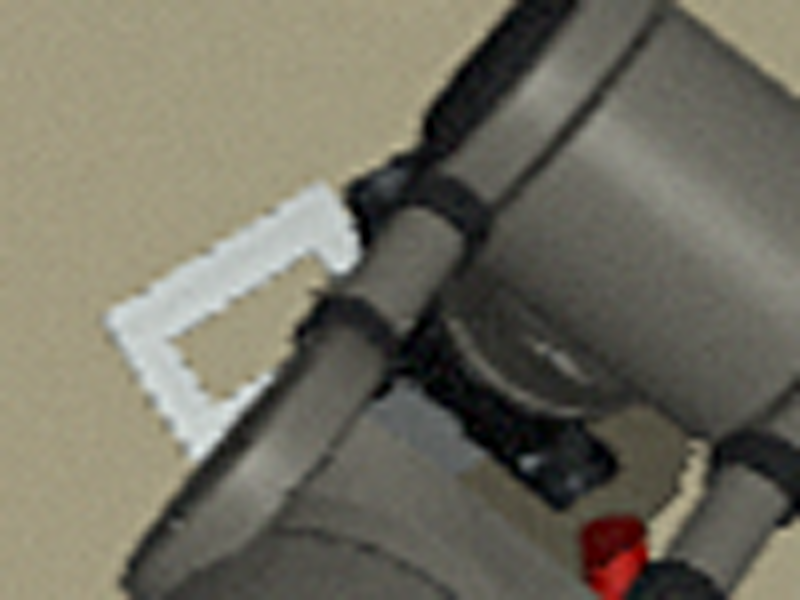

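```bash
python3 -m creep '[{"rx":0,"ry":0,"rz":0,"x":0,"y":0,"z":60,"jaw":0.45},{"rx":0,"ry":0,"rz":0,"x":0,"y":0,"z":60,"jaw":0.45},{"rx":0,"ry":0,"rz":0,"x":0,"y":0,"z":20,"jaw":0.45},{"rx":0,"ry":0,"rz":0,"x":0,"y":0,"z":10,"jaw":0.45},{"rx":0,"ry":0,"rz":0,"x":0,"y":0,"z":0,"jaw":0.4}]' 60
python3 -m creep '[{"rx":0,"ry":0,"rz":0,"x":0,"y":0,"z":7,"jaw":0.4},{"rx":0,"ry":0,"rz":0,"x":0,"y":0,"z":0,"jaw":0.4}]'
python3 - <<'E'
from h import *
s,R=st();p=s['tcp_pos']
g=grab_frame("wrist");cv2.imwrite('pics/i3.png',g['frame'])
E
```

```text
time_s: 11.72
tcp_pos: [0.4554, -0.2814, -0.002]
ee_rot: [-1.527, -2.743, -0.001]
ft_force: [-0.6, -0.4, 0.2]
grip_width: 0.0339
time_s: 11.98
tcp_pos: [0.456, -0.2819, -0.0079]
ee_rot: [1.528, 2.744, 0.0]
ft_force: [-0.1, -0.6, -0.1]
grip_width: 0.0338
t 11.97 tcp [ 456.  -281.9   -7.9] F [-0.1 -0.6 -0.1] w 33.8
[[-0.527, 0.85, 0.0], [0.85, 0.527, -0.0], [-0.0, 0.0, -1.0]]
q [-0.697  0.617  1.732  0.     0.792 -1.252]
```

View pics/i3.png

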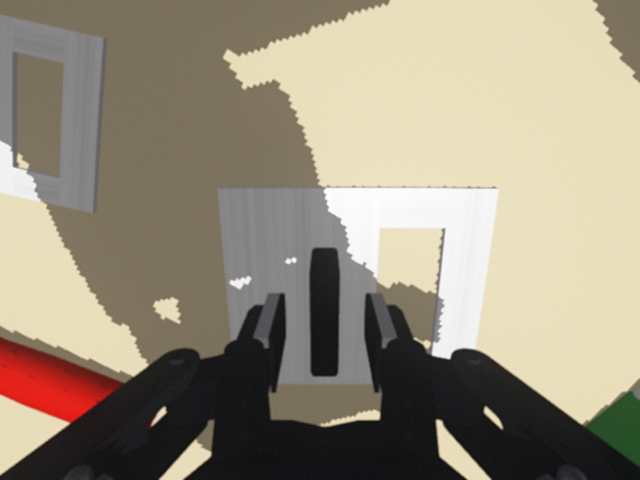

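```bash
python3 -m creep '[{"rx":0,"ry":0,"rz":0,"x":0,"y":0,"z":7,"jaw":0.35},{"rx":0,"ry":0,"rz":0,"x":0,"y":0,"z":0,"jaw":0.3}]'
python3 -m creep '[{"rx":0,"ry":0,"rz":0,"x":0,"y":0,"z":3,"jaw":0.2},{"rx":0,"ry":0,"rz":0,"x":0,"y":0,"z":0,"jaw":0},{"rx":0,"ry":0,"rz":0,"x":0,"y":0,"z":0,"jaw":0},{"rx":0,"ry":0,"rz":0,"x":0,"y":0,"z":0,"jaw":0}]' 80
python3 - <<'E'
from h import *
s,R=st();p=s['tcp_pos']
g=grab_frame("wrist");cv2.imwrite('pics/i4.png',g['frame'])
E
```

```text
time_s: 12.28
tcp_pos: [0.4557, -0.2816, -0.0155]
ee_rot: [-1.528, -2.744, -0.0]
ft_force: [-0.7, -0.1, 0.3]
grip_width: 0.0256
time_s: 12.78
tcp_pos: [0.4558, -0.2818, -0.0182]
ee_rot: [-1.528, -2.745, -0.0]
ft_force: [-0.0, -0.4, -1.9]
grip_width: 0.0101
t 12.78 tcp [ 455.8 -281.8  -18.2] F [-0.  -0.4 -1.9] w 10.1
[[-0.527, 0.85, -0.0], [0.85, 0.527, 0.0], [0.0, -0.0, -1.0]]
q [-0.697  0.634  1.738  0.     0.77  -1.252]
```

View pics/i4.png

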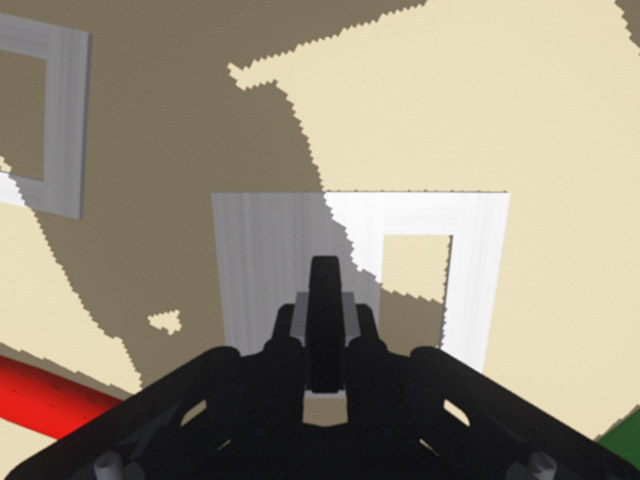

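```bash
python3 -m creep '[{"rx":0,"ry":0,"rz":0,"x":0,"y":0,"z":-20,"jaw":0},{"rx":0,"ry":0,"rz":0,"x":0,"y":0,"z":-50,"jaw":0},{"rx":0,"ry":0,"rz":0,"x":0,"y":0,"z":-50,"jaw":0},{"rx":0,"ry":0,"rz":0,"x":0,"y":0,"z":-40,"jaw":0},{"rx":0,"ry":0,"rz":0,"x":0,"y":0,"z":0,"jaw":0}]' 80
python3 - <<'E'
from h import *
s,R=st();p=s['tcp_pos'];print(yaw(R))
g=grab_frame("wrist");cv2.imwrite('pics/i5.png',g['frame'])
E
```

```text
time_s: 13.45
tcp_pos: [0.4574, -0.283, 0.1451]
ee_rot: [1.525, 2.739, -0.002]
ft_force: [1.0, -0.5, -1.6]
grip_width: 0.0104
t 13.45 tcp [ 457.4 -283.   145.1] F [ 1.  -0.5 -1.6] w 10.4
[[-0.527, 0.85, 0.005], [0.85, 0.527, -0.004], [-0.006, 0.002, -1.0]]
q [-0.697  0.412  1.58   0.     1.142 -1.252]
31.800336759508816
```

View pics/i5.png

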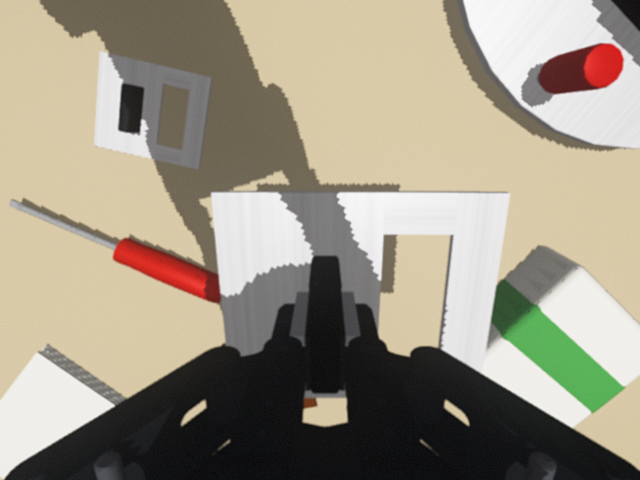

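```bash
python3 - <<'E'
from h import *
s,R=st();p=s['tcp_pos'];g=grab_frame("wrist")
a=[R.T@(p2w(g,uv,p[2]+.0222)-p)*1000 for uv in [(211.5,192),(509.5,191),(383,235),(453,235)]]
print([x.round(1).tolist() for x in a])
E
python3 -m creep '[{"rx":0,"ry":0,"rz":9.05,"x":0,"y":0,"z":0,"jaw":0},{"rx":0,"ry":0,"rz":9.05,"x":0,"y":0,"z":0,"jaw":0},{"rx":0,"ry":0,"rz":9.05,"x":0,"y":0,"z":0,"jaw":0},{"rx":0,"ry":0,"rz":9.05,"x":0,"y":0,"z":0,"jaw":0}]'
python3 - <<'E'
from h import *
s,R=st();p=s['tcp_pos'];print(yaw(R),todelta(R,np.array([458.9,34.7,145])-p*1000))
E
```

```text
t 13.50 tcp [ 456.3 -282.1  142.8] F [-0.8 -0.4 -1.7] w 10.3
[[-0.527, 0.85, 0.002], [0.85, 0.527, -0.001], [-0.002, 0.001, -1.0]]
q [-0.697  0.415  1.583  0.     1.141 -1.252]
[[51.5, -48.2, -22.4], [52.0, 77.1, -22.3], [32.7, 24.4, -22.3], [32.6, 55.0, -22.2]]
time_s: 14.05
tcp_pos: [0.4549, -0.281, 0.1395]
ee_rot: [-2.307, -2.125, 0.001]
ft_force: [-0.3, 0.9, -1.6]
grip_width: 0.0106
t 14.05 tcp [ 454.9 -281.   139.5] F [-0.3  0.9 -1.6] w 10.6
[[0.082, 0.997, -0.003], [0.997, -0.082, 0.003], [0.003, -0.004, -1.0]]
q [-0.697  0.419  1.586  0.     1.141 -0.615]
-4.707172326938492 [314.9 -21.9  -4.5]
```

```bash
python3 -m creep '[{"rx":0,"ry":0,"rz":0,"x":52.5,"y":-4,"z":0,"jaw":0},{"rx":0,"ry":0,"rz":0,"x":52.5,"y":-4,"z":0,"jaw":0},{"rx":0,"ry":0,"rz":0,"x":52.5,"y":-4,"z":0,"jaw":0},{"rx":0,"ry":0,"rz":0,"x":52.5,"y":-4,"z":0,"jaw":0},{"rx":0,"ry":0,"rz":0,"x":52.5,"y":-4,"z":0,"jaw":0}]'
python3 -m creep '[{"rx":0,"ry":0,"rz":0,"x":52,"y":-2,"z":0,"jaw":0},{"rx":0,"ry":0,"rz":0,"x":0,"y":0,"z":0,"jaw":0},{"rx":0,"ry":0,"rz":0,"x":0,"y":0,"z":0,"jaw":0}]'
python3 - <<'E'
from h import *
s,R=st();p=s['tcp_pos'];print(yaw(R),todelta(R,np.array([458.9,34.7,145])-p*1000))
g=grab_frame("wrist");cv2.imwrite('pics/j1.png',g['frame'])
g=grab_frame("top");crop(g,250,160,133,100,6,'pics/j2.png')
g=grab_frame("scene");crop(g,250,180,160,120,5,'pics/j3.png')
E
```

```text
time_s: 14.68
tcp_pos: [0.4548, -0.0167, 0.1401]
ee_rot: [-2.303, -2.132, 0.003]
ft_force: [1.5, 0.1, -1.7]
grip_width: 0.0102
time_s: 15.05
tcp_pos: [0.4574, 0.0334, 0.1406]
ee_rot: [-2.303, -2.134, 0.003]
ft_force: [-0.1, 0.3, -3.1]
grip_width: 0.0109
t 15.05 tcp [457.4  33.4 140.6] F [-0.1  0.3 -3.1] w 10.9
[[0.076, 0.997, -0.003], [0.997, -0.076, -0.0], [-0.0, -0.003, -1.0]]
q [-0.094  0.287  1.788 -0.     1.07  -0.018]
-4.355974197178667 [ 1.4  1.4 -4.4]
```

View pics/j1.png

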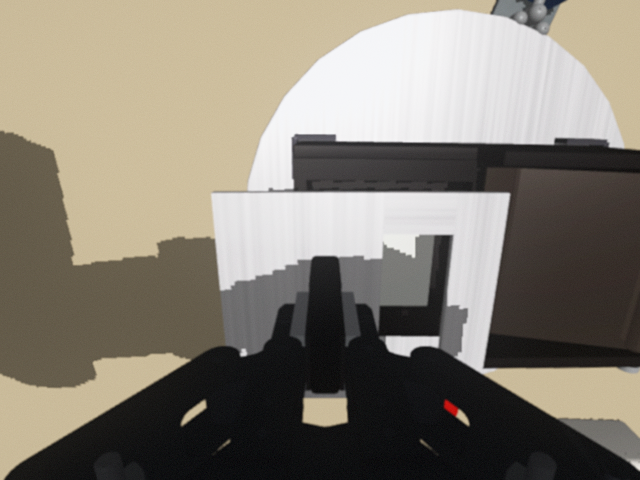

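View pics/j2.png

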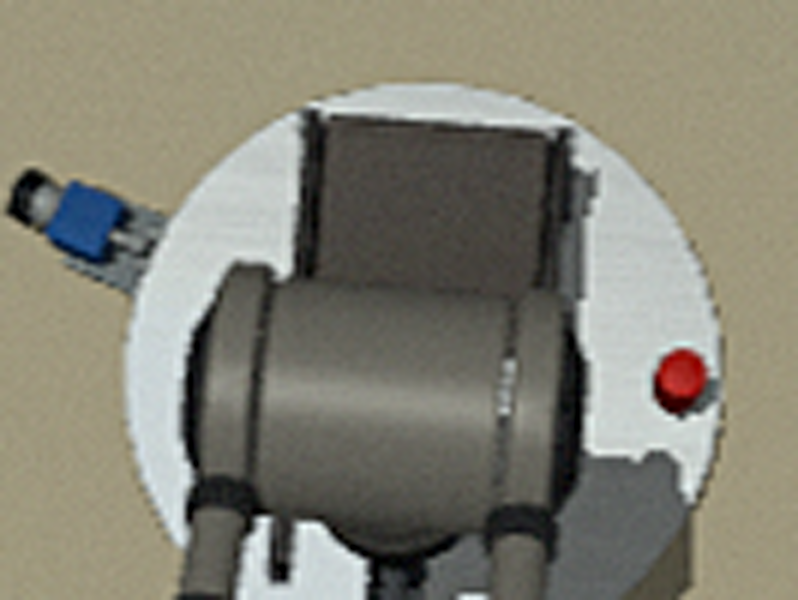

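View pics/j3.png

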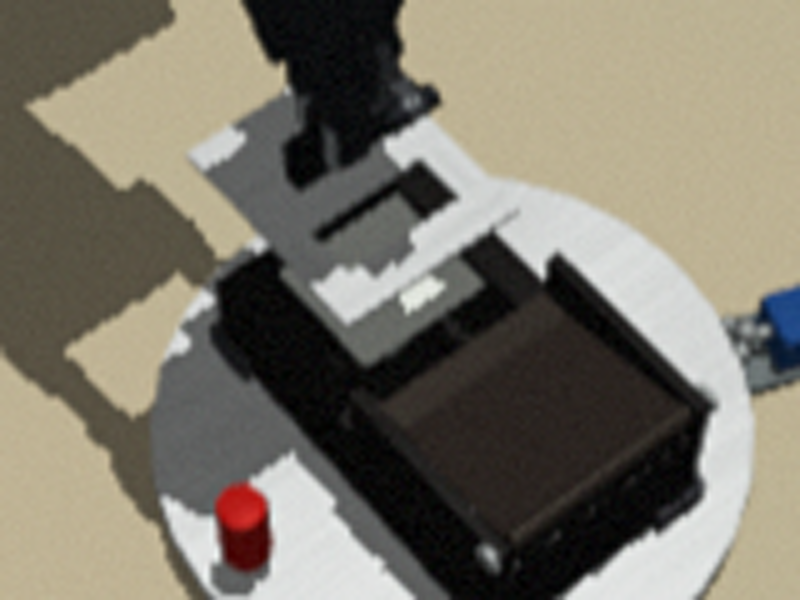

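Run:
```python
from h import *
g=grab_frame("wrist");np.savez('j.npz',**{k:np.array(v) for k,v in g.items()},p=state()['tcp_pos'],rv=state()['ee_rot'])
crop(g,280,120,200,80,4,'pics/k1.png');crop(g,440,120,200,150,4,'pics/k2.png')
```

```text
(no output)
```

View pics/k1.png

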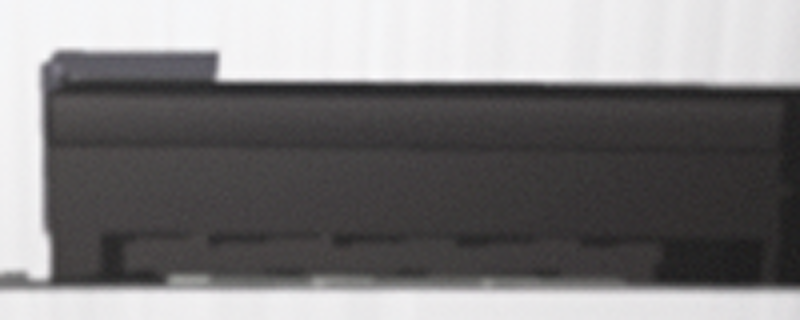

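View pics/k2.png

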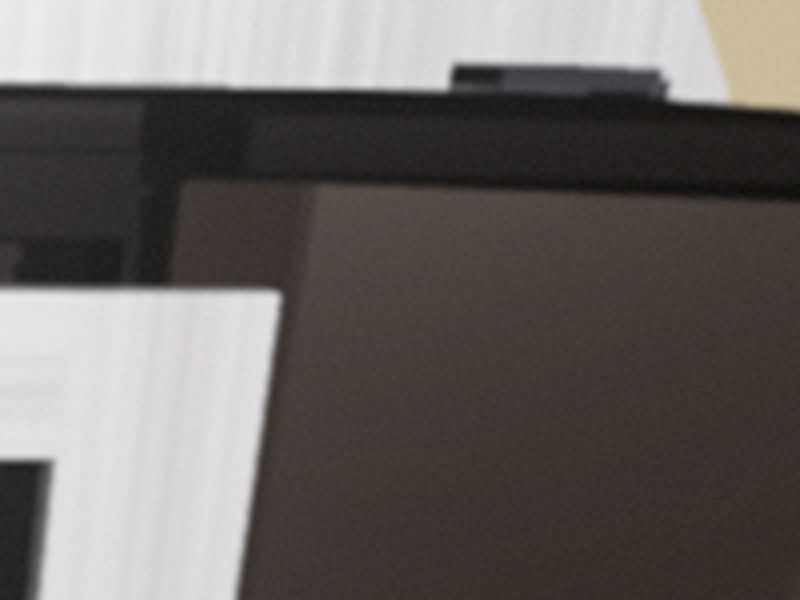

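Run:
```python
from h import *
d=np.load('j.npz');g={k:d[k] for k in d.files};p=d['p'];R=Ro.from_rotvec(d['rv']).as_matrix()
def ln(a,b,z,n):
    A=p2w(g,a,z)*1000;B=p2w(g,b,z)*1000;v=B-A;print(n,A.round(1)[:2],B.round(1)[:2],np.degrees(np.arctan2(v[1],v[0])).round(2))
print(yaw(R))
ln((293,141.5),(477,142.6),.03,'base');ln((293,141.5),(477,142.6),.036,'base')
ln((293,156.7),(475,158),.09,'walltop')
ln((475,142.6),(600,146),.03,'base2')
ln((485.3,165),(482.5,190),.1005,'lip')
th=np.radians(-4.4);ax=np.array([546.6,28.2]);ex=np.array([np.cos(th),np.sin(th)]);ey=np.array([-ex[1],ex[0]])
print('exp wall +y end', ax-110*ex+65*ey,'lip left',ax+1.5*ex+54*ey)
A=np.array([546.6,28.2])
```

```text
-4.519931105842847
base [437.9 100.3] [577.1  88.9] -4.68
base [438.4 100.5] [574.7  89.3] -4.68
walltop [442.3  93.3] [552.3  84.1] -4.77
base2 [575.6  89. ] [673.8  79.9] -5.32
lip [554.3  80.8] [553.3  66.2] -93.89
exp wall +y end [441.91093408 101.44752199] lip left [552.23840665  81.92577008]
```

```bash
python3 -m creep '[{"rx":0,"ry":0,"rz":0.2,"x":0.5,"y":0,"z":30,"jaw":0},{"rx":0,"ry":0,"rz":0,"x":0,"y":0,"z":20,"jaw":0},{"rx":0,"ry":0,"rz":0,"x":0,"y":0,"z":0,"jaw":0}]'
python3 -c "
from h import *
s,R=st();print(yaw(R),todelta(R,np.array([459.6,34.2,78])-s['tcp_pos']*1000))"
```

```text
time_s: 15.62
tcp_pos: [0.4571, 0.0332, 0.0908]
ee_rot: [-2.309, -2.127, 0.003]
ft_force: [0.2, 0.5, -1.7]
grip_width: 0.0101
t 15.62 tcp [457.1  33.2  90.8] F [ 0.2  0.5 -1.7] w 10.1
[[0.082, 0.997, -0.003], [0.997, -0.082, 0.0], [0.0, -0.003, -1.0]]
q [-0.095  0.354  1.853  0.     0.938 -0.013]
-4.70011250723054 [ 1.2  2.4 12.8]
```

```bash
python3 -m creep '[{"rx":0,"ry":0,"rz":0,"x":0.5,"y":0,"z":10,"jaw":0},{"rx":0,"ry":0,"rz":0,"x":0,"y":0,"z":0,"jaw":0}]' 100
python3 -m creep '[{"rx":0,"ry":0,"rz":0,"x":0,"y":0,"z":3,"jaw":0},{"rx":0,"ry":0,"rz":0,"x":0,"y":0,"z":0,"jaw":0}]'
python3 -m creep '[{"rx":0,"ry":0,"rz":0,"x":0,"y":0,"z":2,"jaw":0},{"rx":0,"ry":0,"rz":0,"x":0,"y":0,"z":0,"jaw":0}]'
python3 -m creep '[{"rx":0,"ry":0,"rz":0,"x":0,"y":0,"z":2,"jaw":0},{"rx":0,"ry":0,"rz":0,"x":0,"y":0,"z":0,"jaw":0}]'
python3 -c "
from h import *
s,R=st();print(yaw(R))"
```

```text
time_s: 15.88
tcp_pos: [0.4582, 0.0343, 0.0818]
ee_rot: [-2.309, -2.13, 0.0]
ft_force: [1.1, -0.3, -1.2]
grip_width: 0.0097
time_s: 16.12
tcp_pos: [0.4583, 0.0344, 0.079]
ee_rot: [2.309, 2.13, 0.0]
ft_force: [-1.2, 0.4, -2.5]
grip_width: 0.0098
time_s: 16.38
tcp_pos: [0.4585, 0.0344, 0.0772]
ee_rot: [2.308, 2.13, 0.001]
ft_force: [0.3, 0.0, 1.9]
grip_width: 0.0098
time_s: 16.62
tcp_pos: [0.4585, 0.0344, 0.0751]
ee_rot: [2.309, 2.13, 0.001]
ft_force: [-0.1, 0.7, 3.0]
grip_width: 0.0096
t 16.62 tcp [458.5  34.4  75.1] F [-0.1  0.7  3. ] w 9.6
[[0.08, 0.997, 0.001], [0.997, -0.08, 0.0], [0.0, 0.001, -1.0]]
q [-0.092  0.378  1.871  0.     0.892 -0.012]
-4.605247835027785
```

```bash
python3 -m creep '[{"rx":0,"ry":0,"rz":0,"x":0,"y":0,"z":0.9,"jaw":0},{"rx":0,"ry":0,"rz":0,"x":0,"y":5,"z":0,"jaw":0},{"rx":0,"ry":0,"rz":0,"x":0,"y":5,"z":0,"jaw":0},{"rx":0,"ry":0,"rz":0,"x":0,"y":2,"z":0,"jaw":0},{"rx":0,"ry":0,"rz":0,"x":0,"y":0,"z":0,"jaw":0}]'
python3 - <<'E'
from h import *
s,R=st();print(yaw(R))
g=grab_frame("wrist");cv2.imwrite('pics/l1.png',g['frame'])
g=grab_frame("scene");crop(g,280,200,120,90,6,'pics/l3.png')
E
```

```text
time_s: 17.25
tcp_pos: [0.4705, 0.0334, 0.074]
ee_rot: [2.309, 2.13, 0.0]
ft_force: [-1.3, -0.4, 4.2]
grip_width: 0.0095
t 17.25 tcp [470.5  33.4  74. ] F [-1.3 -0.4  4.2] w 9.5
[[0.08, 0.997, 0.0], [0.997, -0.08, 0.0], [0.0, 0.0, -1.0]]
q [-0.092  0.398  1.841  0.     0.902 -0.011]
-4.607868080008536
```

View pics/l1.png

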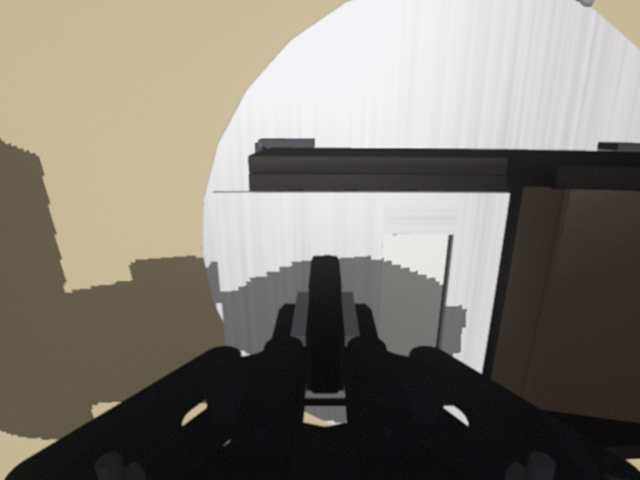

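View pics/l3.png

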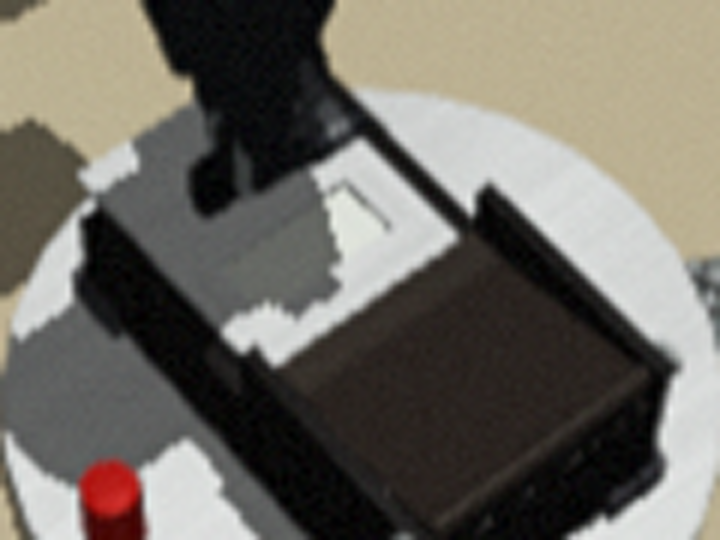

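```bash
python3 -m creep '[{"rx":0,"ry":0,"rz":0,"x":0,"y":3,"z":0,"jaw":0},{"rx":0,"ry":0,"rz":0,"x":0,"y":3,"z":0,"jaw":0},{"rx":0,"ry":0,"rz":0,"x":0,"y":0,"z":0,"jaw":0}]'
python3 - <<'E'
from h import *
s,R=st();print(yaw(R))
g=grab_frame("wrist");crop(g,420,150,200,150,4,'pics/m1.png')
g=grab_frame("scene");crop(g,300,215,100,75,8,'pics/m3.png')
E
```

```text
time_s: 17.73
tcp_pos: [0.4766, 0.033, 0.074]
ee_rot: [2.309, 2.13, 0.001]
ft_force: [-2.6, 0.6, 4.0]
grip_width: 0.0099
t 17.73 tcp [476.6  33.   74. ] F [-2.6  0.6  4. ] w 9.9
[[0.08, 0.997, 0.001], [0.997, -0.08, 0.0], [0.0, 0.001, -1.0]]
q [-0.092  0.407  1.825  0.     0.909 -0.011]
-4.608027874692571
```

View pics/m1.png

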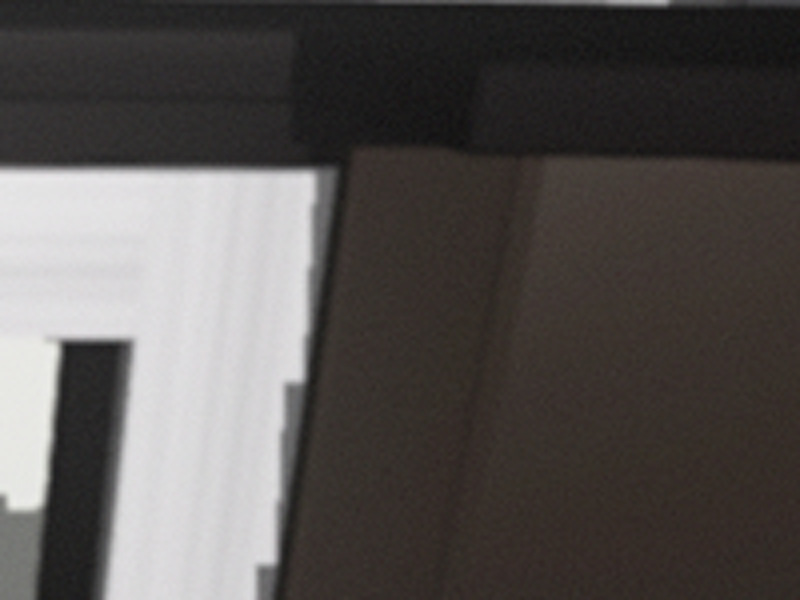

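View pics/m3.png

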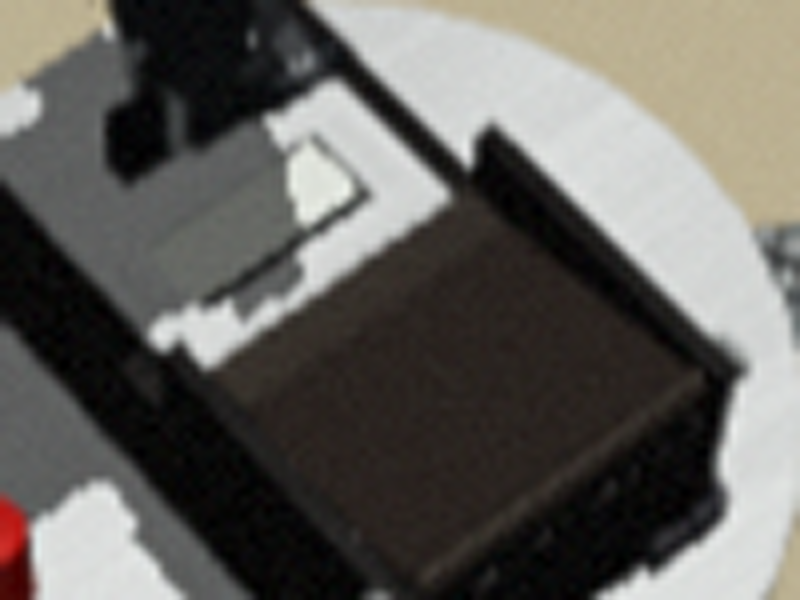

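```bash
python3 -m creep '[{"rx":0,"ry":0,"rz":0,"x":0,"y":4,"z":0,"jaw":0},{"rx":0,"ry":0,"rz":0,"x":0,"y":4,"z":0,"jaw":0},{"rx":0,"ry":0,"rz":0,"x":0,"y":0,"z":0,"jaw":0}]'
python3 -m creep '[{"rx":0,"ry":0,"rz":0,"x":0,"y":2.5,"z":0,"jaw":0},{"rx":0,"ry":0,"rz":0,"x":0,"y":2,"z":0,"jaw":0},{"rx":0,"ry":0,"rz":0,"x":0,"y":0,"z":0,"jaw":0}]'
python3 - <<'E'
from h import *
s,R=st();print(yaw(R))
g=grab_frame("wrist");cv2.imwrite('pics/n1.png',g['frame'])
g=grab_frame("scene");crop(g,300,215,100,75,8,'pics/n3.png')
E
```

```text
time_s: 18.2
tcp_pos: [0.4849, 0.0323, 0.0741]
ee_rot: [2.309, 2.13, 0.001]
ft_force: [-0.9, 0.2, 4.8]
grip_width: 0.0093
time_s: 18.58
tcp_pos: [0.4889, 0.032, 0.074]
ee_rot: [2.309, 2.13, 0.0]
ft_force: [-2.5, 1.2, 4.4]
grip_width: 0.01
t 18.57 tcp [488.9  32.   74. ] F [-2.5  1.2  4.4] w 10.0
[[0.08, 0.997, 0.0], [0.997, -0.08, 0.0], [0.0, 0.0, -1.0]]
q [-0.091  0.426  1.792  0.     0.923 -0.011]
-4.608774260671572
```

View pics/n1.png

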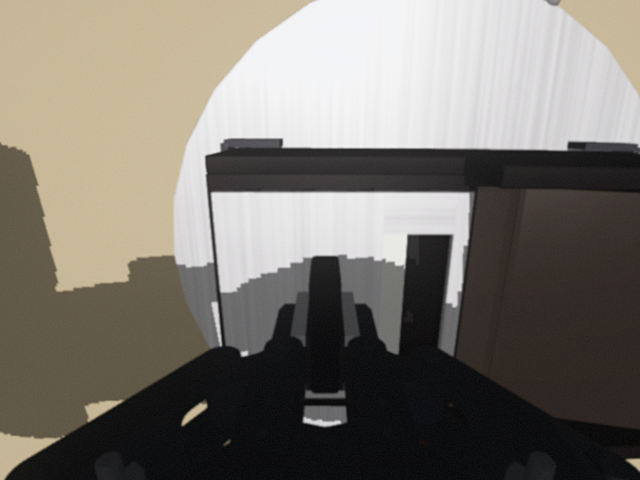

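View pics/n3.png

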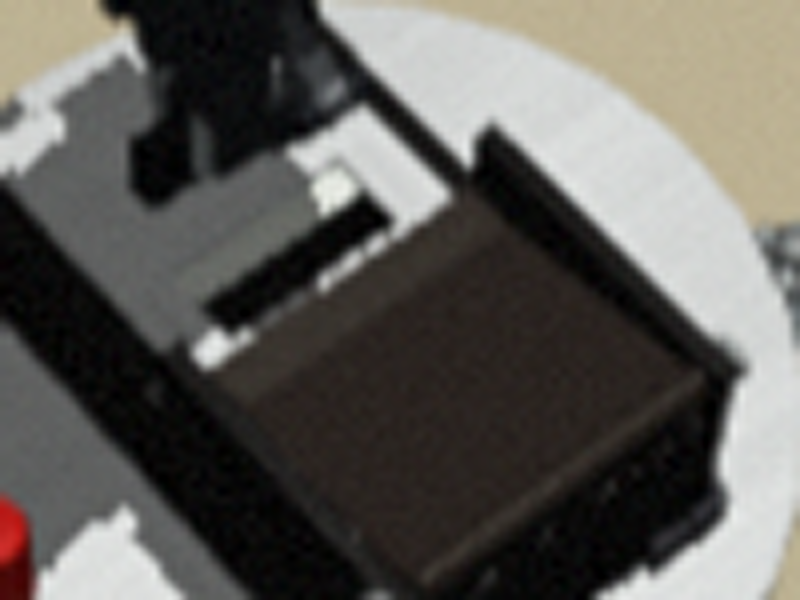

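Run:
```python
from h import *
g=grab_frame("wrist");s=state();np.savez('n.npz',**{k:np.array(v) for k,v in g.items()},p=s['tcp_pos'],rv=s['ee_rot'])
crop(g,400,180,100,75,8,'pics/o1.png');crop(g,190,140,80,60,10,'pics/o2.png')
```

```text
(no output)
```

View pics/o1.png

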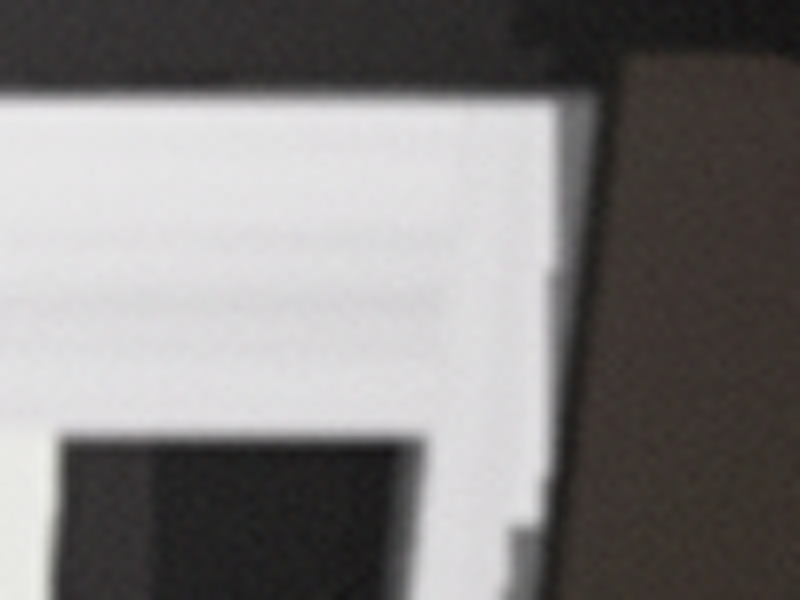

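View pics/o2.png

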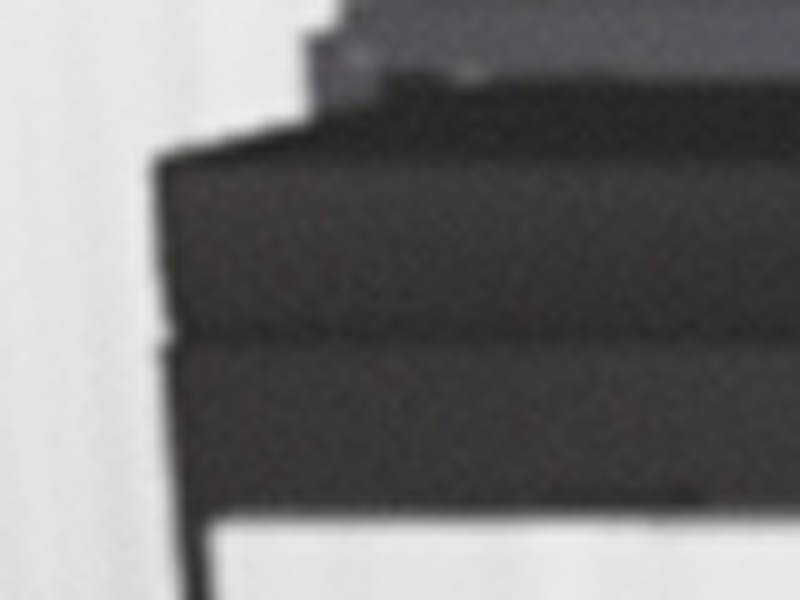

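Run:
```python
from h import *
d=np.load('n.npz');g={k:d[k] for k in d.files};p=d['p'];R=Ro.from_rotvec(d['rv']).as_matrix()
T=lambda uv,z:(R.T@(p2w(g,uv,z)-p)*1000).round(2)[:2]
print('slot',T((452.3,240),p[2]+.0222),'lip low',T((469.1,240),.099),'lip top',T((470.6,240),.102))
print('lip low upper',T((474.6,193),.099),T((468.6,243),.099), 'plate edge', T((474,192),p[2]+.0222))
print('plate front',T((211.2,192.3),p[2]+.0222),'disp end',T((208.7,192.3),.09),'wall inner corner?',T((207,174.5),.09))
```

```text
slot [29.71 54.52] lip low [30.55 60.81] lip top [31.48 60.2 ]
lip low upper [50.88 60.74] [29.2  60.75] plate edge [50.83 61.57]
plate front [ 50.72 -48.76] disp end [ 49.64 -51.84] wall inner corner? [ 57.36 -51.86]
```

```bash
python3 -m creep '[{"rx":0,"ry":0,"rz":0,"x":0,"y":2,"z":0,"jaw":0},{"rx":0,"ry":0,"rz":0,"x":0,"y":0,"z":0,"jaw":0}]'
python3 -m creep '[{"rx":0,"ry":0,"rz":0,"x":0,"y":1,"z":0,"jaw":0},{"rx":0,"ry":0,"rz":0,"x":0,"y":0,"z":0,"jaw":0}]'
python3 -m creep '[{"rx":0,"ry":0,"rz":0,"x":0,"y":1,"z":0,"jaw":0},{"rx":0,"ry":0,"rz":0,"x":0,"y":0,"z":0,"jaw":0}]'
```

```text
time_s: 18.98
tcp_pos: [0.4907, 0.0318, 0.074]
ee_rot: [2.309, 2.13, 0.0]
ft_force: [-2.5, -0.0, 4.0]
grip_width: 0.01
time_s: 19.23
tcp_pos: [0.4916, 0.0317, 0.074]
ee_rot: [-2.309, -2.13, -0.0]
ft_force: [-3.6, 0.2, 4.8]
grip_width: 0.0099
time_s: 19.48
tcp_pos: [0.4924, 0.0317, 0.0739]
ee_rot: [-2.309, -2.13, 0.0]
ft_force: [-4.4, -0.0, 4.6]
grip_width: 0.0099
```

```bash
python3 -m creep '[{"rx":0,"ry":0,"rz":0,"x":0,"y":0.8,"z":0,"jaw":0},{"rx":0,"ry":0,"rz":0,"x":0,"y":0,"z":0,"jaw":0}]'
python3 - <<'E'
from h import *
s,R=st();print(yaw(R))
g=grab_frame("wrist");s=state();np.savez('n.npz',**{k:np.array(v) for k,v in g.items()},p=s['tcp_pos'],rv=s['ee_rot'])
cv2.imwrite('pics/p0.png',g['frame'])
crop(g,400,180,100,75,8,'pics/p1.png')
E
```

```text
time_s: 19.73
tcp_pos: [0.4924, 0.0317, 0.0738]
ee_rot: [-2.308, -2.129, 0.002]
ft_force: [-5.9, -0.3, 6.0]
grip_width: 0.01
t 19.73 tcp [492.4  31.7  73.8] F [-5.9 -0.3  6. ] w 10.0
[[0.08, 0.997, -0.002], [0.997, -0.08, 0.0], [0.0, -0.002, -1.0]]
q [-0.091  0.433  1.781  0.     0.93  -0.011]
-4.612089909233715
```

View pics/p1.png

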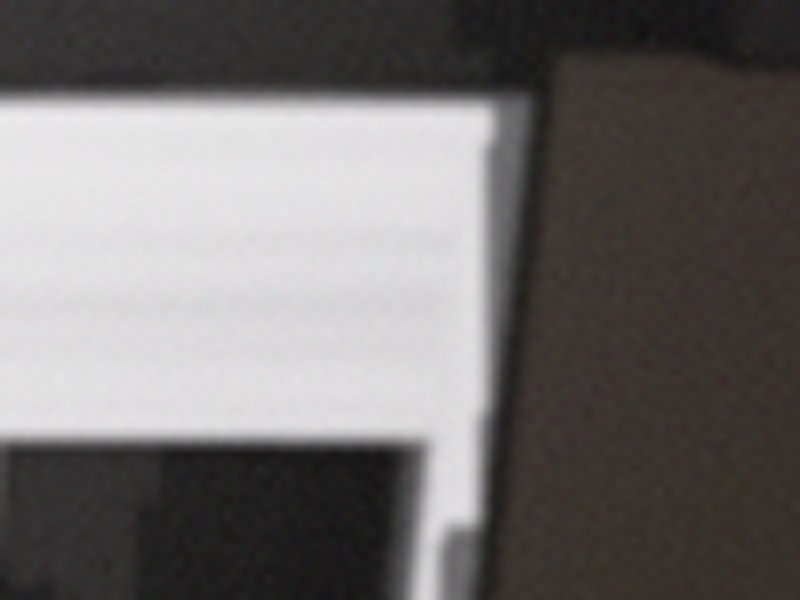

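View pics/p0.png

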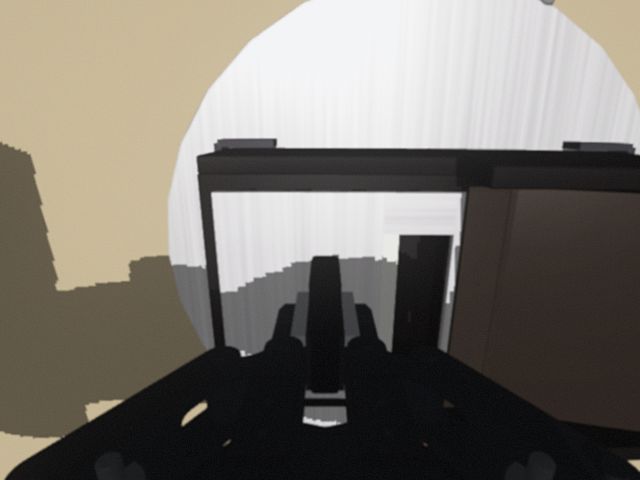

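```bash
python3 -m creep '[{"rx":0,"ry":0,"rz":0,"x":0,"y":-2.8,"z":0,"jaw":0},{"rx":0,"ry":0,"rz":0,"x":0,"y":0,"z":0,"jaw":0}]'
python3 -m creep '[{"rx":0,"ry":0,"rz":0,"x":0,"y":0,"z":1.5,"jaw":0},{"rx":0,"ry":0,"rz":0,"x":0,"y":0,"z":0,"jaw":0}]'
python3 -m creep '[{"rx":0,"ry":0,"rz":0,"x":0,"y":0,"z":1,"jaw":0},{"rx":0,"ry":0,"rz":0,"x":0,"y":0,"z":0,"jaw":0}]'
python3 -c "
from h import *
s,R=st();print(yaw(R),s['torque'])"
```

```text
time_s: 20.02
tcp_pos: [0.4922, 0.0317, 0.0746]
ee_rot: [2.307, 2.128, 0.004]
ft_force: [2.3, 0.7, 4.1]
grip_width: 0.0097
time_s: 20.27
tcp_pos: [0.4917, 0.0317, 0.0728]
ee_rot: [2.308, 2.129, 0.002]
ft_force: [4.6, -0.3, 4.9]
grip_width: 0.01
time_s: 20.52
tcp_pos: [0.4916, 0.0317, 0.0718]
ee_rot: [2.308, 2.129, 0.002]
ft_force: [4.0, 0.5, 5.7]
grip_width: 0.0095
t 20.52 tcp [491.6  31.7  71.8] F [4.  0.5 5.7] w 9.5
[[0.08, 0.997, 0.002], [0.997, -0.08, -0.0], [0.0, 0.002, -1.0]]
q [-0.091  0.432  1.789  0.     0.918 -0.011]
-4.605545811154932 [ 0.03938792 -0.58210239  0.10191433]
```

```bash
python3 -m creep '[{"rx":0,"ry":0,"rz":0,"x":0,"y":0,"z":1,"jaw":0},{"rx":0,"ry":0,"rz":0,"x":0,"y":0,"z":0,"jaw":0}]'
python3 -m creep '[{"rx":0,"ry":0,"rz":0,"x":0,"y":0,"z":1,"jaw":0},{"rx":0,"ry":0,"rz":0,"x":0,"y":0,"z":0,"jaw":0}]'
python3 - <<'E'
from h import *
s,R=st();print(yaw(R),s['torque'])
g=grab_frame("wrist")
cv2.imwrite('pics/q0.png',g['frame']);np.savez('n.npz',**{k:np.array(v) for k,v in g.items()},p=s['tcp_pos'],rv=s['ee_rot'])
crop(g,400,180,100,75,8,'pics/q1.png');crop(g,190,140,80,60,10,'pics/q2.png')
g=grab_frame("scene");crop(g,300,215,100,75,8,'pics/q3.png')
E
```

```text
time_s: 20.78
tcp_pos: [0.4916, 0.0317, 0.0717]
ee_rot: [2.307, 2.129, 0.003]
ft_force: [1.3, -0.2, 13.2]
grip_width: 0.0101
time_s: 21.02
tcp_pos: [0.4917, 0.0317, 0.0717]
ee_rot: [2.307, 2.129, 0.003]
ft_force: [-1.5, 0.6, 22.6]
grip_width: 0.01
t 21.02 tcp [491.7  31.7  71.7] F [-1.5  0.6 22.6] w 10.0
[[0.08, 0.997, 0.003], [0.997, -0.08, -0.0], [-0.0, 0.003, -1.0]]
q [-0.091  0.432  1.79  -0.     0.917 -0.011]
-4.60002731961678 [0.0127914  0.52720767 0.0258047 ]
```

View pics/q1.png

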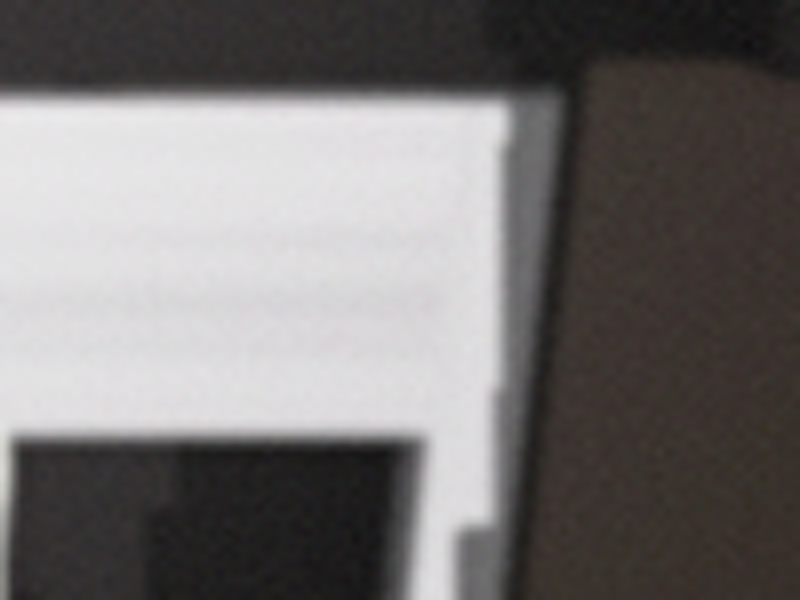

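View pics/q2.png

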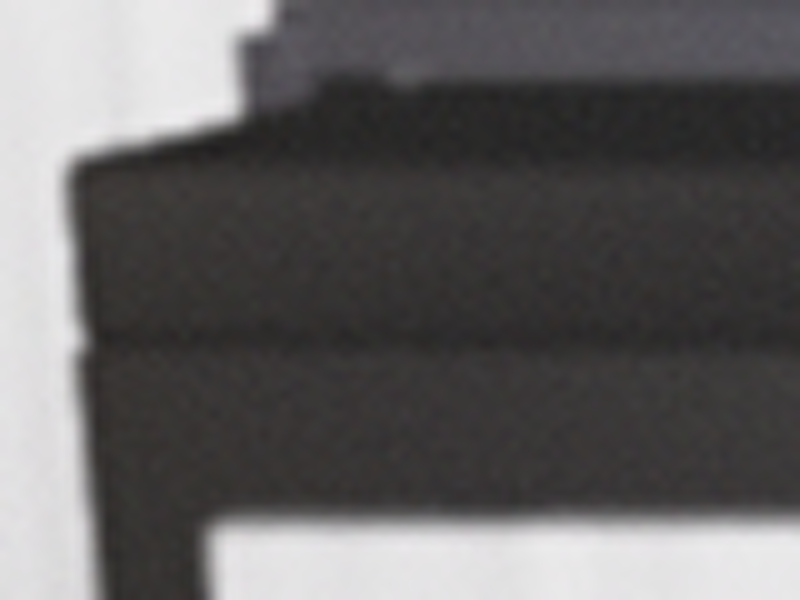

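View pics/q3.png

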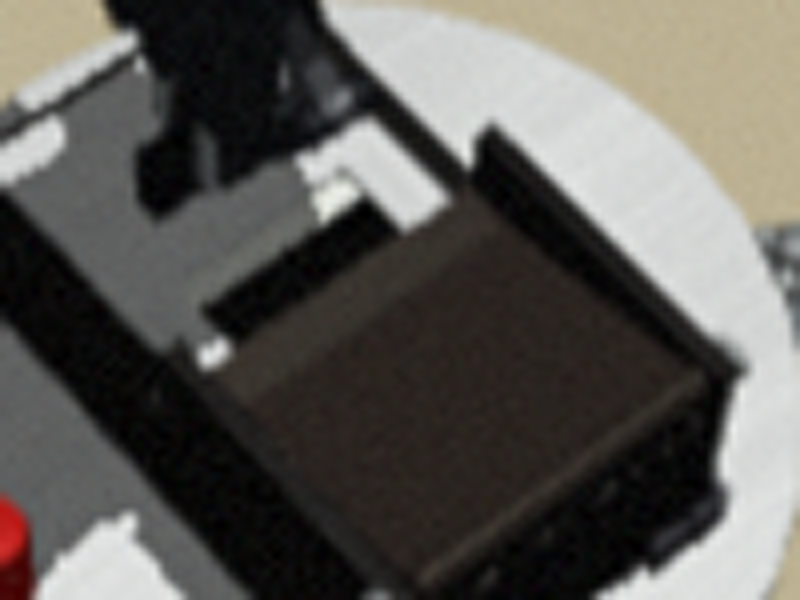

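Run:
```python
from h import *
d=np.load('n.npz');g={k:d[k] for k in d.files};p=d['p'];R=Ro.from_rotvec(d['rv']).as_matrix()
T=lambda uv,z:(R.T@(p2w(g,uv,z)-p)*1000).round(2)[:2]
zt=.094
print('slot',T((452.5,240),zt),'lip low',T((465,240),.099))
print('lip line',T((471,192),.099),T((464.2,248),.099),'slot line',T((453,236),zt),T((451.5,254),zt))
print('plate front',T((211,192.3),zt),'disp end',T((200.3,192.3),.09), 'plate edge',T((211,192.3),zt),T((460,192),zt))
```

```text
slot [29.68 54.64] lip low [31.24 58.15]
lip line [51.67 58.31] [27.67 58.22] slot line [31.51 54.67] [23.2  54.88]
plate front [ 50.75 -48.77] disp end [ 50.08 -54.66] plate edge [ 50.75 -48.77] [50.8  55.65]
```

```bash
python3 -m creep '[{"rx":0,"ry":0,"rz":0,"x":0,"y":0,"z":0,"jaw":0},{"rx":0,"ry":0,"rz":0,"x":0,"y":0,"z":0,"jaw":0},{"rx":0,"ry":0,"rz":0,"x":0,"y":0,"z":0,"jaw":0}]'
python3 - <<'E'
from h import *
st()
g=grab_frame("scene");cv2.imwrite('pics/r1.png',g['frame']);crop(g,380,215,60,45,13,"pics/r2.png")
E
```

```text
time_s: 21.5
tcp_pos: [0.4917, 0.0317, 0.0717]
ee_rot: [2.307, 2.129, 0.003]
ft_force: [-2.7, 0.6, 22.9]
grip_width: 0.0096
t 21.50 tcp [491.7  31.7  71.7] F [-2.7  0.6 22.9] w 9.6
[[0.08, 0.997, 0.003], [0.997, -0.08, -0.0], [-0.0, 0.003, -1.0]]
q [-0.091  0.432  1.79  -0.     0.916 -0.011]
```

View pics/r1.png

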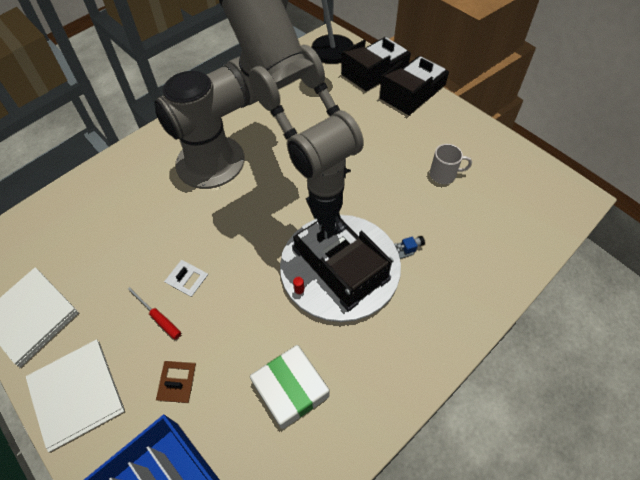

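View pics/r2.png

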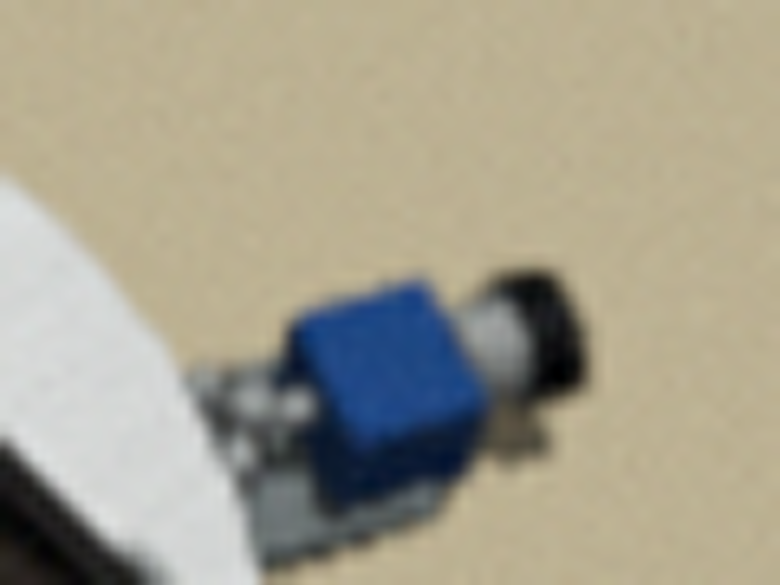

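The detent still holds the turntable, with the plunger between the two lugs at about (245,410) in the crop. The napkin pack, mug and screwdriver are where they started. The hood is shut over the faceplate, which is held down at a steady 23 N.

```bash
python3 -c "
from plant import *
print(sign_off()); print(state()['ft_force'],state()['time_s'])"
```

```text
the job is handed in; nothing more can be done
None
the job is handed in; nothing more can be done
```

The job is handed in at about 21.5 s, with the gripper still holding the faceplate pressed flat. No verdict was reported.

**What I did:** I turned the turntable clockwise about 58° by its handle until it clicked into the detent, then let go. I gripped the larger metal faceplate by its bar and slid it level under the hood's lip. I went on until it met what seemed to be the stop, backed off slightly and pressed it down onto its seat.

**Last checks:**
- **Turntable:** the plunger sits between the two lugs and did not move after I released the handle.
- **Flush:** the plate stopped hard at the height expected for the seat, within 0.1 mm, with a steady push of about 23 N.
- **Square:** the plate is within about 0.2° of the lip.
- **Hood and bystanders:** the hood looks shut and unlifted. The napkin pack, mug and screwdriver are where they started.

**What failed or disagreed:**
- **Finger length:** the actual fingertips seem to end about 30 mm short of the reported TCP. My first grasp therefore closed above the bar without moving the plate, and I repeated it lower. The handle was probably held only near its top.
- **How far back the plate sits:** three estimates put it 0.5, 1.3 and 1.4 mm past home, short of the stop at 2 mm. The 1.3 mm one takes the contact I felt to be the stop, but it could have been friction. I had meant to back off further, but the plate moved back only about 0.7 mm, so I left it there.

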